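# Catch wafer carriers from the gravity chute in a hand tub

### The job

Take the white tub by its slanted grip flange and hold it level under the mouth of the wafer-carrier chute, pressing its far rim against the hanging paddle - firmly to the stop but no harder - so that the gate lifts and all three carriers slide down into the tub. Then stand the tub flat inside the rim of the black loading tray with all three carriers in it and let go. Do not let a carrier drop on the bench, and leave the bottle and the eyepiece alone.

Things in the scene. Friction and masses are not known exactly. Their poses are not given: they have to be found in the camera images.
- dispenser: Fixed steel gravity dispenser. Origin on the bench straight under the lip of its chute; x points up the chute, away from the mouth. The chute (74 mm wide, 265 mm long) rises from the lip, 150 mm above the bench, towards +x at 25 degrees, open on top. Posts and foot plate stand at x = 70 to 240 mm; the bench below the mouth is free
- mouth (a point): middle of the open underside of the mouth, 43 mm ahead of the lip and 135 mm above the bench; axes as the dispenser's. The carriers come off the lip, strike the clear guard and fall straight down here, between x = -42 and +50 mm of this point. What is held under the mouth must stay below 135 mm
- guard (a point): middle of the outer face of the mouth's clear upright front guard, 88 mm ahead of the lip: 80 mm wide, from 135 to 240 mm above the bench. Steel cheeks (outer faces 40 mm either side, as high) join it to the chute. Axes as the dispenser's
- paddle (a point): point on the front of the paddle, a dark steel plate 98 mm wide and 32 mm high that hangs below the lip on two side arms from a pivot 10 mm ahead of the lip, 185 mm up. At rest this point is on the dispenser's middle line, 100 mm above the bench and 17 mm ahead of the lip; the plate then reaches from 79 to 111 mm above the bench
- bail (a joint): swing of the paddle and its gate bar, rad: 0 at rest (gate shut), 0.38 at the hard stop (gate fully up). Grows as the paddle is pushed towards the dispenser's +x; a rim 118 mm up moves it about 30 mm to the stop. Spring: 2 N to start, 4 N at the stop; shuts when let go. Carriers pass above about 0.27 and take about 1 s to come down
- tub_center (a point): centre of the loose white plastic tub, half-way up its 75 mm walls (underside 37.5 mm below). Outside 138 mm long (x) by 112 mm wide (y), walls 4 mm, inner floor 10 mm above the underside, open on top, 170 g. z up; x points from the grip flange to the far wall, whose outer face is at x = +69 mm
- tub_flange (a point): where to grip the tub's flange: a flat plate 10 mm thick, 104 mm wide (y), 70 mm long, rising from the top of the tub's -x wall and leaning outwards (to -x) 35 degrees from upright. The point lies in mid-thickness, 90 mm behind the tub's centre and 107 mm above its underside, 28 mm from the free edge along the plate. Axes as the tub's
- carrier0_center (a point): centre of the carrier that waits lowest on the chute, against the gate bar: white plastic disc box, 66 mm diameter, 16 mm thick, about 30 g; z is the disc's axis
- carrier1_center (a point): centre of the second carrier, same kind, lying right behind it on the chute
- carrier2_center (a point): centre of the third carrier, same kind, uppermost on the chute
- tray_floor (a point): centre of the top of the floor of the fixed black loading tray, 12 mm above the bench; the flat floor inside is 234 mm (x) by 194 mm (y), and the rim round it stands 10 mm above the floor. z up
- bottle: amber bottle with black cap, 72 mm diameter, 165 mm high, origin under its middle; leave it alone
- eyepiece: black microscope eyepiece, 62 mm diameter, 85 mm high, standing, origin under its middle; leave it alone
There are look-alikes about, which are no part of the job. What is shaped like the part that bears carrier1_center but green or orange is not meant.

How it is judged:
By the outcome, as a careful person would: the job done as asked, in the order asked, and still so for the second after the job is handed in, with the robot touching nothing.
It also fails if it takes over 58 s, if anything falls off the work surface, if the arm or the gripper's body presses on something with over 40 N, if the wrist force passes 120 N, or if a joint passes its speed limit or range.

### The arm

A 7-joint arm with a two-finger parallel gripper is mounted at the origin on the work surface. World frame = base frame: x ahead of the robot, y to its left, z up, the work surface at z = 0. Lengths are in m, angles in degrees, forces in N, time in s.
With the tool pointing down it reaches from about 0.4 to 0.85 m from the base axis. Payload 4.4 kg.
Tool frame: the origin (TCP) lies at the very end of the fingers, on their centre line; the grasp point (between the pads) lies 19 mm behind it (bot.grasp_offset is the distance from the TCP to the grasp point, in m); z points along the fingers, x is the direction in which the jaws open and shut, and the axes are right-handed (so a half turn about z gives the same grasp; the last joint's range is limited). The gripper opens to 94 mm and grips with 3 to 60 N. Pads are 16 mm wide; open, the fingers measure 119 mm over their backs; the gripper's body (75 mm by 177 mm) begins 78 mm behind the grasp point.
Start: joints at [-77.223, 36.005, 2.206, 86.941, -1.547, 57.084, -1.146], TCP at [0.185, 0.623, 0.205] pointing down, gripper open.
Joint ranges: [-175.42, 175.42], [-21.48, 121.26], [-71.46, 75.88], [10.55, 141.38], [-63.04, 243.04], [13.31, 113.54], [-168.57, 168.57]. Speed limits (degrees/s): [147.25, 147.25, 180, 180, 180, 180, 180].

### API

Orientations are given as [roll, pitch, yaw] about the fixed x, y, z axes, in that order (R = Rz(yaw) Ry(pitch) Rx(roll)).
In Python, from cell import bot gives the robot as it stands. The module is installed in compiled form; this text tells all that it offers.
- The arm moves only by the shell command python3 -m inch 'ROWS' [FORCE]. ROWS is JSON, a list of rows, each an object of numbers: "x", "y", "z": the shift along the tool's x, y, z in m; "wx", "wy", "wz": the turn, a rotation vector about the tool's x, y, z in rad; "claw": the closure, from 0 (fully open) to 1 (shut). In form: [{"x": .., "y": .., "z": .., "wx": .., "wy": .., "wz": .., "claw": ..}, ...]. A call has 1 to 5 rows; each row is the pose to reach, as a shift and turn from the pose measured when the call began, along the tool's axes at that moment; what a row does not reach only later rows make up. A row lasts 1/12 s, in which the tool goes at most 41.7 mm and 7.16 degrees, less where a joint would pass 70% of its speed; a pose out of reach is approached as far as the arm can. A call with a gripper value outside its range is refused whole. The fingers move at their own pace and stop on an object; FORCE is the grip in N (left out, the last holds). Time passes only in rows, so rows that repeat a pose let the fingers close. It gives the time, the measured TCP pose, the force and the opening at its end, in the units of the state.
- bot.get_state(): the state, without advancing time (a new reading comes with each control period).
- bot.read_camera(name): name is "scene" or "side" or "wrist"; returns a dict with "color" (384x512x3 uint8, red, green, blue), "fovy" (degrees; the focal length in pixels is half the picture's height over the tangent of half this angle, whatever the lens; pixels are square), "cx", "cy" (the principal point, pixels), "distortion" ([k1, k2, p1, p2, k3] as OpenCV has them; the pictures are not rectified), "camera_from_world" (4x4, takes a point from world to camera coordinates); the wrist camera has in their place "T_tool_cam" (4x4, takes a point from camera to tool coordinates, whose origin is the TCP and whose axes are the tool frame's). Camera axes: x right, y down, z forward; pixel columns grow to the right and rows downward; lengths in m; the calibration is good to about 2 mm. A picture is of the moment at which its call begins: read the wrist's pose just before it. There is no depth.
- bot.hand_in(): hands the job in, once; it reports no verdict.
Trained networks look in the newest picture that a camera, given by its name, has taken for a name from the list of things; names that differ only in an ending like _2 or _b are one class to them, and where a whole thing is asked for, a point or a joint stands for the part that bears it (a point fixed in the world has none). Each returns a list of dicts, best first, with "p" (0 to 1); they miss things now and then, are a little off and sometimes report something else, mostly with a low value. They report only what shows in the picture. A call takes as long as a camera call. They do not tell look-alikes from the thing itself.
- bot.find_in(query, camera): "location" ([column, row] as shares, 0 to 1, of the picture: columns of its width, rows of its height, amid what is visible of it).
- bot.silhouettes(query, camera): "mask" (384x512 bool, what is visible of it) and "location" ([column, row] as shares, 0 to 1, of the picture: columns of its width, rows of its height, amid what is visible of it).
- bot.tip_of(query, camera): "location" ([column, row] as shares, 0 to 1, of the picture: columns of its width, rows of its height: a listed point, or the origin of a listed thing).
The state is a dict: "time": time; "joints": joint angles; "joint_vel": joint speeds; "joint_efforts": joint torques, N m; "tool_pos": TCP position; "eef_rot": TCP orientation; "wrist_force": force on the tool from outside, world axes, zero at the start; "ft_torque": the same for the moment, N m; "width": finger opening in m.
Only numpy, scipy, OpenCV 4.12 (cv2) and the standard library are available. Lean on these libraries where they do the work, as an engineer would, in place of code of your own. Each camera call takes 0.05 s, during which the arm holds its last target.

## Working session

There is one attempt and no reset: what is moved stays moved. The work goes in short steps, Python scripts to look and compute and a shell command to move; the robot and the scene stay as the last step left them, time stands still between calls to the robot, and variables do not carry over. Pictures are saved under pics/ and viewed, and the job is handed in when it is done.

```bash
ls; mkdir -p pics
python3 - <<'E'
from cell import bot
import cv2,json
print(bot.get_state())
for c in ["scene","side","wrist"]:
    r=bot.read_camera(c)
    cv2.imwrite(f"pics/{c}0.png",r["color"][:,:,::-1])
    print(c,{k:(v.tolist() if hasattr(v,'tolist') else v) for k,v in r.items() if k!="color"})
E
```

```text
pics
{'time': 0.0, 'joints': array([-77.22204987,  36.0555623 ,   2.2048309 ,  86.99518062,
        -1.54492184,  57.0831457 ,  -1.14539229]), 'joint_vel': array([ 0.02669242, -0.05218125, -0.11344697,  0.00441746, -0.09682485,
       -0.04056241,  0.04863089]), 'joint_efforts': array([-6.31983930e-04, -5.49714482e+01,  1.14332858e+00, -1.86630982e+01,
       -5.22926403e-02,  2.32117478e-02,  1.36334206e-04]), 'tool_pos': array([0.18495174, 0.62244989, 0.20459736]), 'eef_rot': array([1.79995757e+02, 1.04085382e-01, 7.34518151e+01]), 'wrist_force': array([ 0.19639126, -0.21863196,  0.14973607]), 'ft_torque': array([-0.02004286,  0.07844711,  0.06624234]), 'width': 0.09366323976482635}
scene {'fovy': 44.46059649771414, 'cx': 262.57734572658524, 'cy': 195.44073432476347, 'distortion': [-0.031126706588879907, 0.0, 0.0, 0.0, 0.0], 'camera_from_world': [[0.864177356528157, 0.5028521902825177, -0.01836222187212829, -0.5298866109318031], [0.3448175082664836, -0.6183742160119005, -0.7061970086063527, -0.14220853267453748], [-0.3664674371030804, 0.6039478484933465, -0.7077772346178969, 1.6992
[... 232 characters left out ...]
48152905972, -0.021408026281947365, 0.631622729778331], [-0.09119661625077348, 0.6663912152888003, -0.7400040036177675, 0.18602895886917373], [0.13181931995996438, -0.7284832845336303, -0.6722616834539854, 1.509090853406825], [0.0, 0.0, 0.0, 1.0]]}
wrist {'fovy': 70.93162584802776, 'cx': 255.38629821849608, 'cy': 186.9407509419201, 'distortion': [-0.039993620740663725, 0.0, 0.0, 0.0, 0.0], 'T_tool_cam': [[0.9999995153667189, 0.0003625918924760637, -0.0009153105727633121, 0.0006662883967738509], [-0.00013333071966959632, 0.9710210435590573, 0.23899396475308093, -0.06862072387605037], [0.0009754431015155443, -0.2389937268896345, 0.9710206213145819, -0.17910601505247994], [0.0, 0.0, 0.0, 1.0]]}
```

View pics/scene0.png

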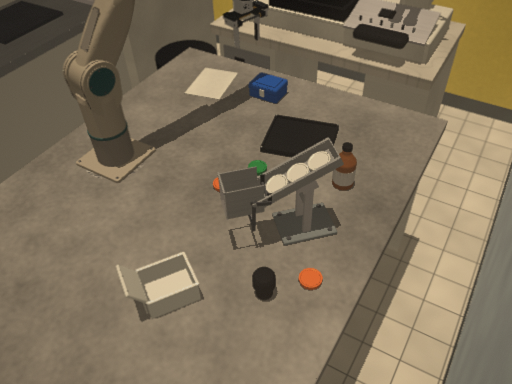

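View pics/side0.png

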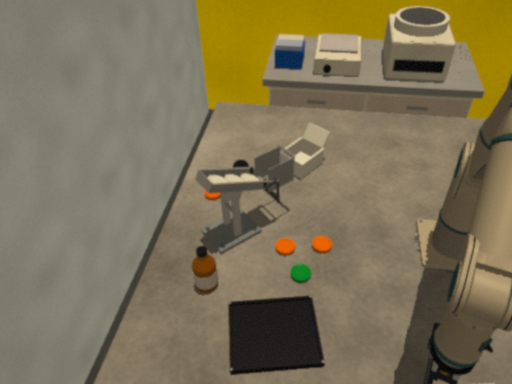

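View pics/wrist0.png

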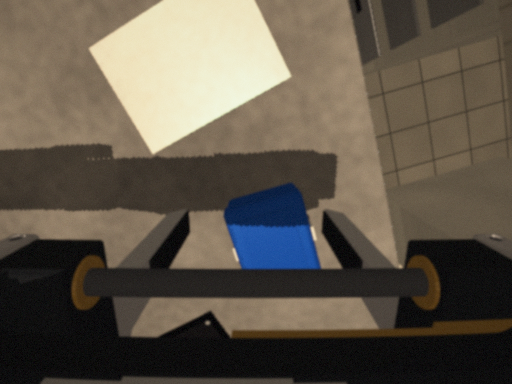

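```bash
cat > h.py <<'E'
from cell import bot
import numpy as np, cv2
from scipy.spatial.transform import Rotation as Rn
def K(r):
    h,w=r["color"].shape[:2]; f=h/2/np.tan(np.radians(r["fovy"])/2)
    return np.array([[f,0,r["cx"]],[0,f,r["cy"]],[0,0,1.]])
def cfw(r,st=None):
    if "camera_from_world" in r: return np.array(r["camera_from_world"])
    T=np.eye(4);T[:3,:3]=Rn.from_euler('xyz',st["eef_rot"],degrees=True).as_matrix();T[:3,3]=st["tool_pos"]
    return np.linalg.inv(T@np.array(r["T_tool_cam"]))
def ray(r,uv,st=None):
    n=cv2.undistortPoints(np.array([[uv]],float),K(r),np.array(r["distortion"]))[0,0]
    M=cfw(r,st); R=M[:3,:3]; o=-R.T@M[:3,3]; d=R.T@np.array([n[0],n[1],1]); return o,d/np.linalg.norm(d)
def atz(r,uv,z,st=None):
    o,d=ray(r,uv,st); return o+d*(z-o[2])/d[2]
def tri(rays):
    A=np.zeros((3,3));b=np.zeros(3)
    for o,d in rays:
        P=np.eye(3)-np.outer(d,d);A+=P;b+=P@o
    x=np.linalg.solve(A,b); return x,[np.linalg.norm((np.eye(3)-np.outer(d,d))@(x-o)) for o,d in rays]
def proj(r,p,st=None):
    M=cfw(r,st); rv=cv2.Rodrigues(M[:3,:3])[0]
    return cv2.projectPoints(np.array(p,float).reshape(-1,3),rv,M[:3,3],K(r),np.array(r["distortion"]))[0][:,0]
E
python3 - <<'E'
from h import *
R={c:bot.read_camera(c) for c in ["scene","side"]}
np.set_printoptions(precision=4,suppress=True)
for q in ["dispenser","mouth","guard","paddle","tub_center","tub_flange","carrier0_center","carrier1_center","carrier2_center","tray_floor","bottle","eyepiece"]:
    L={}
    for c in R:
        t=bot.tip_of(q,c); L[c]=[(np.round(np.array(x["location"])*[512,384],1),round(x["p"],2)) for x in t[:4]]
    print(q,L)
    if all(L.values()):
        x,e=tri([ray(R[c],L[c][0][0]) for c in R]); print("   ",x,np.array(e))
E
```

```text
dispenser {'scene': [(array([253. , 235.5]), 0.88), (array([295.7, 174.1]), 0.28)], 'side': [(array([268.8, 214.5]), 0.81)]}
    [ 0.6206 -0.0689 -0.0123] [0.0014 0.0014]
mouth {'scene': [(array([237.8, 209.7]), 0.57)], 'side': [(array([275.4, 179.8]), 0.71)]}
    [ 0.6001 -0.1065  0.1268] [0.0028 0.0028]
guard {'scene': [(array([223.3, 198.3]), 0.6)], 'side': [(array([287.6, 164.7]), 0.66), (array([250.2, 179.7]), 0.38)]}
    [ 0.5654 -0.1296  0.178 ] [0.0021 0.0021]
paddle {'scene': [(array([246.9, 210.9]), 0.65), (array([168.5, 283.5]), 0.22)], 'side': [(array([271.2, 189.7]), 0.47), (array([313.7, 133.6]), 0.16)]}
    [ 0.6117 -0.0792  0.1027] [0.0023 0.0023]
tub_center {'scene': [(array([165.7, 283.9]), 0.9)], 'side': [(array([298.8, 155.5]), 0.62)]}
    [ 0.5361 -0.366   0.043 ] [0.0075 0.0075]
tub_flange {'scene': [(array([129.8, 280. ]), 0.6)], 'side': [(array([315.9, 134.9]), 0.62), (array([246.8, 180.9]), 0.23)]}
    [ 0.479  -0.4302  0.1025] [0.0039 0.0039]
carrier0_center {'scene': [(array([274.1, 184.2]), 0.72)], 'side': [(array([249.6, 179.5]), 0.44)]}
    [ 0.6732 -0.0
[... 273 characters left out ...]
, 0.67), (array([300.1, 271.3]), 0.58)]}
    [ 0.6023 -0.0397 -0.1583] [0.1874 0.1874]
carrier2_center {'scene': [(array([320.7, 162.3]), 0.83)], 'side': [(array([215.9, 183.5]), 0.67)]}
    [0.7646 0.0675 0.2416] [0.0008 0.0008]
tray_floor {'scene': [(array([301. , 137.7]), 0.78), (array([129.8, 282.5]), 0.69)], 'side': [(array([272.5, 328.3]), 0.92), (array([290.5, 166.2]), 0.7)]}
    [0.5428 0.4015 0.0141] [0.001 0.001]
bottle {'scene': [(array([344.2, 183.6]), 0.57)], 'side': [(array([207.9, 285.5]), 0.95)]}
    [ 0.7689  0.2726 -0.0074] [0.0042 0.0042]
eyepiece {'scene': [(array([263., 292.]), 0.94)], 'side': [(array([243.4, 178.1]), 0.69)]}
    [ 0.7507 -0.2385  0.0021] [0.0023 0.0023]
```

View crops.

Run:
```python
import cv2
a=cv2.imread("pics/scene0.png");b=cv2.imread("pics/side0.png")
cv2.imwrite("pics/c1.png",cv2.resize(a[135:255,205:355],None,fx=5,fy=5,interpolation=cv2.INTER_CUBIC))
cv2.imwrite("pics/c2.png",cv2.resize(a[245:325,105:215],None,fx=7,fy=7,interpolation=cv2.INTER_CUBIC))
cv2.imwrite("pics/c3.png",cv2.resize(b[115:255,190:335],None,fx=4,fy=4,interpolation=cv2.INTER_CUBIC))
```

```text
(no output)
```

View pics/c1.png

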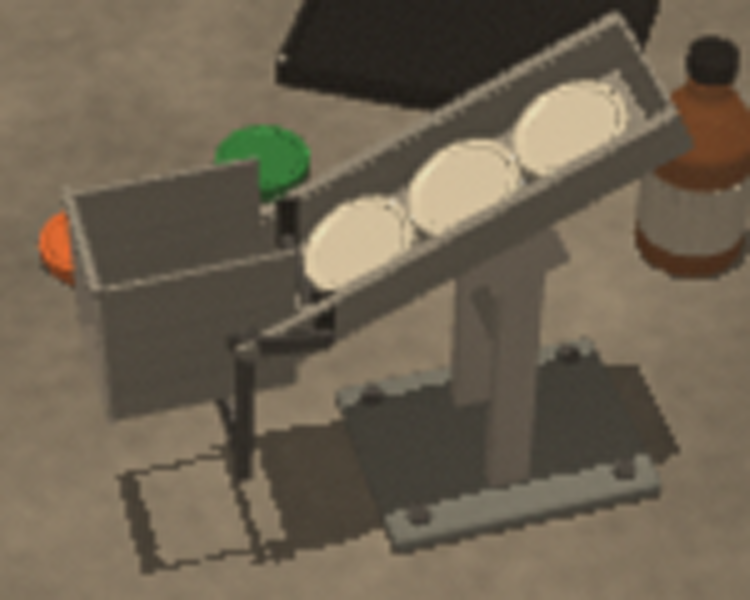

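View pics/c2.png

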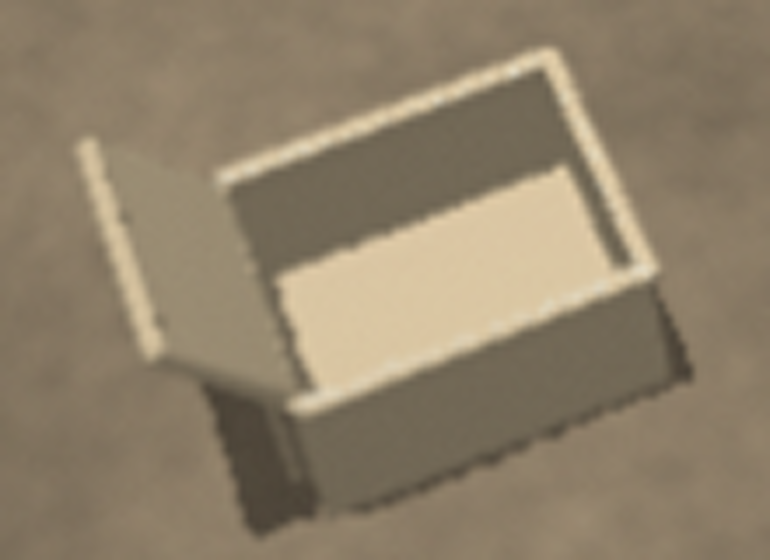

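View pics/c3.png

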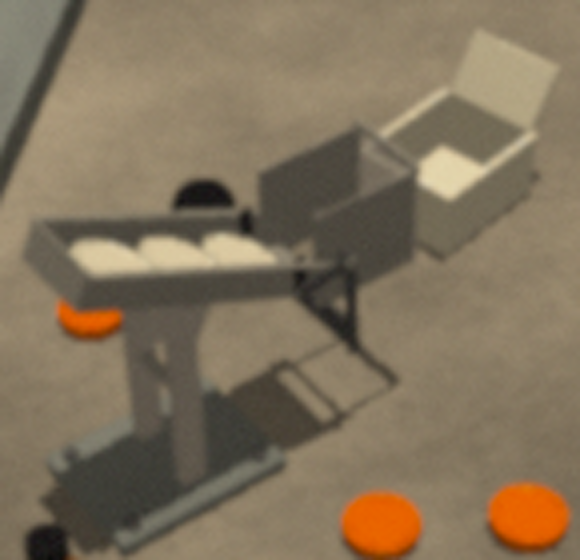

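```bash
cat > fit.py <<'E'
from h import *
from scipy.optimize import least_squares
np.set_printoptions(precision=4,suppress=True)
R={c:bot.read_camera(c) for c in ["scene","side"]}
S=lambda u,v:("scene",(205+u/5,135+v/5)); D=lambda u,v:("side",(190+u/4,115+v/4))
T=lambda u,v:("scene",(105+u/7,245+v/7))
def fit(obs,x0):
    def res(p):
        c,s=np.cos(p[2]),np.sin(p[2]);o=[]
        for P,(cam,uv) in obs:
            w=[p[0]+c*P[0]-s*P[1],p[1]+s*P[0]+c*P[1],P[2]]
            o+=list(proj(R[cam],w)[0]-uv)
        return np.array(o)
    r=least_squares(res,x0,loss='soft_l1'); print(r.x[:2],np.degrees(r.x[2]));print(res(r.x).reshape(-1,2).round(1).tolist()); return r.x
disp=[((-.088,-.04,.24),S(98,290)),((-.088,.04,.24),S(66,190)),((-.088,-.04,.135),S(110,418)),
 ((-.088,.04,.24),D(415,172)),((-.088,-.04,.24),D(360,125)),((-.088,.04,.135),D(412,265))]
fit(disp,[.62,-.07,.8])
tub=[((.069,-.056,.075),T(658,268)),((.069,.056,.075),T(550,48)),((-.069,-.056,.075),T(298,408)),((-.069,.056,.075),T(218,178)),
 ((.069,.056,.075),D(385,138)),((-.069,.056,.075),D(537,133)) ,((.069,.056,0),D(440,258)),((-.069,.056,0),D(535,178))]
tub=[((.069,-.056,.075),T(658,268)),((.069,.056,.075),T(550,48)),((-.069,-.056,.075),T(298,408)),((-.069,.056,.075),T(218,178)),
 ((-.069,.056,.075),D(537,133)) ,((.069,.056,0),D(440,258)),((-.069,.056,0),D(535,178))]
fit(tub,[.54,-.37,.8])
E
python3 fit.py
```

```text
[ 0.6306 -0.0672] 43.942406619350415
[[-0.3, -1.2], [0.8, -1.3], [0.2, 0.4], [0.3, -1.2], [-0.3, -1.2], [0.2, -0.6]]
[ 0.5337 -0.362 ] 56.021323213063056
[[-0.3, -0.7], [0.9, 0.1], [-0.4, -0.3], [-0.7, -0.1], [-1.0, -1.4], [0.5, -1.6], [-1.8, 2.0]]
```

```bash
cat > plan.py <<'E'
import sys
from h import *
# plan.py x y z yaw tilt rows : next call's rows towards tool pose
def Rt(yaw,tilt): return (Rn.from_euler('z',yaw,degrees=True)*Rn.from_euler('y',-tilt,degrees=True)*Rn.from_euler('x',180,degrees=True))
def plan(p,yaw,tilt,vmax=.038,wmax=6.0,n=None,Rtar=None):
    st=bot.get_state(); R0=Rn.from_euler('xyz',st["eef_rot"],degrees=True)
    d=R0.inv().apply(np.array(p)-st["tool_pos"]); w=(R0.inv()*(Rtar or Rt(yaw,tilt))).as_rotvec()
    N=n or max(1,int(np.ceil(max(np.linalg.norm(d)/vmax,np.degrees(np.linalg.norm(w))/wmax))))
    print("at",st["tool_pos"].round(4),st["eef_rot"].round(2),"w",round(st["width"],4),"F",st["wrist_force"].round(2),"t",round(st["time"],2),"rows total",N)
    print("total d",d.round(4),"w",w.round(4))
    for i in range(1,min(N,5)+1):
        print('{"x":%.4f,"y":%.4f,"z":%.4f,"wx":%.3f,"wy":%.3f,"wz":%.3f}'%(*(d*i/N),*(w*i/N)))
if __name__=="__main__":
    a=list(map(float,sys.argv[1:])); plan(a[:3],a[3],a[4],n=int(a[5]) if len(a)>5 else None)
E
python3 plan.py .43 .15 .42 50 0
```

```text
at [0.1851 0.6231 0.2055] [-180.      0.     73.45] w 0.0939 F [0.35 0.86 0.21] t 1.55 rows total 16
total d [-0.3837  0.3695 -0.2145] w [-0.      0.      0.4093]
{"x":-0.0240,"y":0.0231,"z":-0.0134,"wx":-0.000,"wy":0.000,"wz":0.026}
{"x":-0.0480,"y":0.0462,"z":-0.0268,"wx":-0.000,"wy":0.000,"wz":0.051}
{"x":-0.0720,"y":0.0693,"z":-0.0402,"wx":-0.000,"wy":0.000,"wz":0.077}
{"x":-0.0959,"y":0.0924,"z":-0.0536,"wx":-0.000,"wy":0.000,"wz":0.102}
{"x":-0.1199,"y":0.1155,"z":-0.0670,"wx":-0.000,"wy":0.000,"wz":0.128}
```

```bash
python3 -m inch '[{"x":-0.015,"y":0.015,"z":-0.025},{"x":-0.03,"y":0.03,"z":-0.05,"wz":0.05},{"x":-0.055,"y":0.055,"z":-0.07,"wz":0.08},{"x":-0.08,"y":0.08,"z":-0.09,"wz":0.11},{"x":-0.105,"y":0.105,"z":-0.11,"wz":0.14}]'; python3 plan.py .43 .15 .42 50 0
```

```text
at [0.1851 0.6231 0.2055] [-180.      0.     73.45] w 0.0939 F [0.35 0.86 0.21] t 1.55 rows total 16
total d [-0.3837  0.3695 -0.2145] w [-0.      0.      0.4093]
{"x":-0.0240,"y":0.0231,"z":-0.0134,"wx":-0.000,"wy":0.000,"wz":0.026}
{"x":-0.0480,"y":0.0462,"z":-0.0268,"wx":-0.000,"wy":0.000,"wz":0.051}
{"x":-0.0720,"y":0.0693,"z":-0.0402,"wx":-0.000,"wy":0.000,"wz":0.077}
{"x":-0.0959,"y":0.0924,"z":-0.0536,"wx":-0.000,"wy":0.000,"wz":0.102}
{"x":-0.1199,"y":0.1155,"z":-0.0670,"wx":-0.000,"wy":0.000,"wz":0.128}$[0]: bad value
```

```bash
python3 -m inch '[{"x":-0.02,"y":0.02,"z":-0.015,"wz":0.025},{"x":-0.045,"y":0.045,"z":-0.025,"wz":0.05},{"x":-0.07,"y":0.07,"z":-0.04,"wz":0.08},{"x":-0.095,"y":0.095,"z":-0.05,"wz":0.11},{"x":-0.12,"y":0.12,"z":-0.06,"wz":0.14}]'; python3 plan.py .43 .15 .42 50 0
```

```text
at [0.1851 0.6231 0.2055] [-180.      0.     73.45] w 0.0939 F [0.35 0.86 0.21] t 1.55 rows total 16
total d [-0.3837  0.3695 -0.2145] w [-0.      0.      0.4093]
{"x":-0.0240,"y":0.0231,"z":-0.0134,"wx":-0.000,"wy":0.000,"wz":0.026}
{"x":-0.0480,"y":0.0462,"z":-0.0268,"wx":-0.000,"wy":0.000,"wz":0.051}
{"x":-0.0720,"y":0.0693,"z":-0.0402,"wx":-0.000,"wy":0.000,"wz":0.077}
{"x":-0.0959,"y":0.0924,"z":-0.0536,"wx":-0.000,"wy":0.000,"wz":0.102}
{"x":-0.1199,"y":0.1155,"z":-0.0670,"wx":-0.000,"wy":0.000,"wz":0.128}$[0]: bad value
```

```bash
python3 -m inch '[{"x":-0.015,"y":0.015,"z":-0.025,"wx":0,"wy":0,"wz":0.02,"claw":0},{"x":-0.03,"y":0.03,"z":-0.05,"wx":0,"wy":0,"wz":0.05,"claw":0},{"x":-0.055,"y":0.055,"z":-0.07,"wx":0,"wy":0,"wz":0.08,"claw":0},{"x":-0.08,"y":0.08,"z":-0.09,"wx":0,"wy":0,"wz":0.11,"claw":0},{"x":-0.105,"y":0.105,"z":-0.11,"wx":0,"wy":0,"wz":0.14,"claw":0}]'; python3 plan.py .43 .15 .42 50 0
```

```text
time: 1.97
tool_pos: [0.2563, 0.4912, 0.3164]
eef_rot: [-180.0, -0.0, 65.4]
wrist_force: [-0.1, 0.2, -0.6]
width: 0.0944
at [0.2563 0.4912 0.3164] [-1.800e+02 -1.000e-02  6.538e+01] w 0.0944 F [-0.05  0.18 -0.6 ] t 1.97 rows total 11
total d [-0.2378  0.3001 -0.1037] w [-0.000e+00 -2.000e-04  2.685e-01]
{"x":-0.0216,"y":0.0273,"z":-0.0094,"wx":-0.000,"wy":-0.000,"wz":0.024}
{"x":-0.0432,"y":0.0546,"z":-0.0188,"wx":-0.000,"wy":-0.000,"wz":0.049}
{"x":-0.0648,"y":0.0818,"z":-0.0283,"wx":-0.000,"wy":-0.000,"wz":0.073}
{"x":-0.0865,"y":0.1091,"z":-0.0377,"wx":-0.000,"wy":-0.000,"wz":0.098}
{"x":-0.1081,"y":0.1364,"z":-0.0471,"wx":-0.000,"wy":-0.000,"wz":0.122}
```

```bash
python3 -m inch '[{"x":-0.02,"y":0.027,"z":-0.01,"wx":0,"wy":0,"wz":0.025,"claw":0},{"x":-0.043,"y":0.055,"z":-0.02,"wx":0,"wy":0,"wz":0.05,"claw":0},{"x":-0.065,"y":0.082,"z":-0.03,"wx":0,"wy":0,"wz":0.073,"claw":0},{"x":-0.087,"y":0.11,"z":-0.04,"wx":0,"wy":0,"wz":0.1,"claw":0},{"x":-0.108,"y":0.137,"z":-0.047,"wx":0,"wy":0,"wz":0.12,"claw":0}]'; python3 plan.py .43 .10 .42 50 0
```

```text
time: 2.38
tool_pos: [0.3366, 0.3342, 0.3645]
eef_rot: [180.0, -0.1, 58.4]
wrist_force: [1.3, 0.2, 0.0]
width: 0.0937
at [0.3366 0.3342 0.3645] [ 1.7999e+02 -1.0000e-01  5.8420e+01] w 0.0937 F [1.25 0.21 0.05] t 2.38 rows total 7
total d [-0.1506  0.2022 -0.0557] w [ 1.00e-04 -1.80e-03  1.47e-01]
{"x":-0.0215,"y":0.0289,"z":-0.0080,"wx":0.000,"wy":-0.000,"wz":0.021}
{"x":-0.0430,"y":0.0578,"z":-0.0159,"wx":0.000,"wy":-0.001,"wz":0.042}
{"x":-0.0645,"y":0.0867,"z":-0.0239,"wx":0.000,"wy":-0.001,"wz":0.063}
{"x":-0.0860,"y":0.1156,"z":-0.0318,"wx":0.000,"wy":-0.001,"wz":0.084}
{"x":-0.1075,"y":0.1444,"z":-0.0398,"wx":0.000,"wy":-0.001,"wz":0.105}
```

```bash
python3 -m inch '[{"x":-0.021,"y":0.029,"z":-0.01,"wx":0,"wy":0,"wz":0.02,"claw":0},{"x":-0.043,"y":0.058,"z":-0.02,"wx":0,"wy":0,"wz":0.04,"claw":0},{"x":-0.065,"y":0.087,"z":-0.03,"wx":0,"wy":0,"wz":0.063,"claw":0},{"x":-0.085,"y":0.112,"z":-0.045,"wx":0,"wy":0,"wz":0.08,"claw":0},{"x":-0.095,"y":0.125,"z":-0.055,"wx":0,"wy":0,"wz":0.1,"claw":0}]'
python3 - <<'E'
from h import *
st=bot.get_state(); r=bot.read_camera("wrist"); cv2.imwrite("pics/w1.png",r["color"][:,:,::-1]); print(st["tool_pos"],st["eef_rot"],st["joints"],st["time"])
import pickle; pickle.dump((st,r),open("w1.pkl","wb"))
E
```

```text
time: 2.8
tool_pos: [0.3947, 0.1834, 0.421]
eef_rot: [179.9, -0.2, 52.3]
wrist_force: [0.2, -0.5, 0.1]
width: 0.094
[0.39468789 0.18339413 0.42096292] [ 1.79897274e+02 -1.68229421e-01  5.23326388e+01] [-44.43930202   6.50660619  18.12880792  98.30779625  -2.06932507
  75.31885973  26.43056587] 2.8
```

View pics/w1.png

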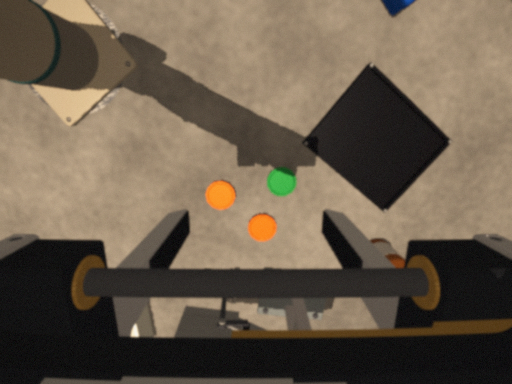

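Run:
```python
from h import *
import pickle
np.set_printoptions(precision=4,suppress=True)
st,r=pickle.load(open("w1.pkl","rb"))
c=[atz(r,uv,.022,st) for uv in [(371,66),(448,141),(385,209),(303,143)]]
print(np.array(c),np.mean(c,0))
R={k:bot.read_camera(k) for k in ["scene","side"]}
def W(p,P):
    c,s=np.cos(p[2]),np.sin(p[2]); P=np.array(P,float); return np.c_[p[0]+c*P[:,0]-s*P[:,1],p[1]+s*P[:,0]+c*P[:,1],P[:,2]]
d=(.6306,-.0672,np.radians(44.)); t=(.5337,-.362,np.radians(56))
import math
u=np.array([math.cos(math.radians(25)),0,math.sin(math.radians(25))])
segs=[]
for y in (-.04,.04):
    segs+=[(d,[(-.088,y,.24),(-.088,y,.135)]),(d,[(-.088,y,.24),(0,y,.24)]),(d,[(-.088,y,.135),(0,y,.135)])]
    for y2 in (y/.04*.037,): segs+=[(d,[(0,y2,.15),tuple(np.array([0,y2,.15])+.265*u)])]
    segs+=[(d,[(-.010,y*1.225,.185),(-.015,y*1.225,.079)])]
segs+=[(d,[(-.088,-.04,.24),(-.088,.04,.24)]),(d,[(-.017,-.049,.111),(-.017,.049,.111)]),(d,[(-.017,-.049,.079),(-.017,.049,.079)])]
for z in (0,.075):
    q=[(.069,-.056,z),(.069,.056,z),(-.069,.056,z),(-.069,-.056,z)]
    for i in range(4): segs.append((t,[q[i],q[(i+1)%4]]))
f=(-.090-.028*math.sin(math.radians(35)),.107+.028*math.cos(math.radians(35)))
segs.append((t,[(f[0],-.052,f[1]),(f[0],.052,f[1])]))
segs.append((t,[(-.09,-.052,.107),(-.09,.052,.107)]))
for k,(x0,y0,s) in {"scene":(100,140,3),"side":(185,110,5)}.items():
    im=R[k]["color"][:,:,::-1].copy(); im=im[y0:y0+190,x0:x0+250] if k=="scene" else im[y0:y0+115,x0:x0+155]
    im=cv2.resize(im,None,fx=s,fy=s,interpolation=cv2.INTER_CUBIC)
    for p,q in segs:
        a=(proj(R[k],W(p,q))-[x0,y0]+.5)*s
        cv2.line(im,tuple(map(int,a[0])),tuple(map(int,a[1])),(0,0,255),1)
    cv2.imwrite(f"pics/ov_{k}.png",im)
```

```text
[[0.3979 0.4773 0.022 ]
 [0.6285 0.5324 0.022 ]
 [0.676  0.3412 0.022 ]
 [0.44   0.2781 0.022 ]] [0.5356 0.4072 0.022 ]
```

View pics/ov_scene.png

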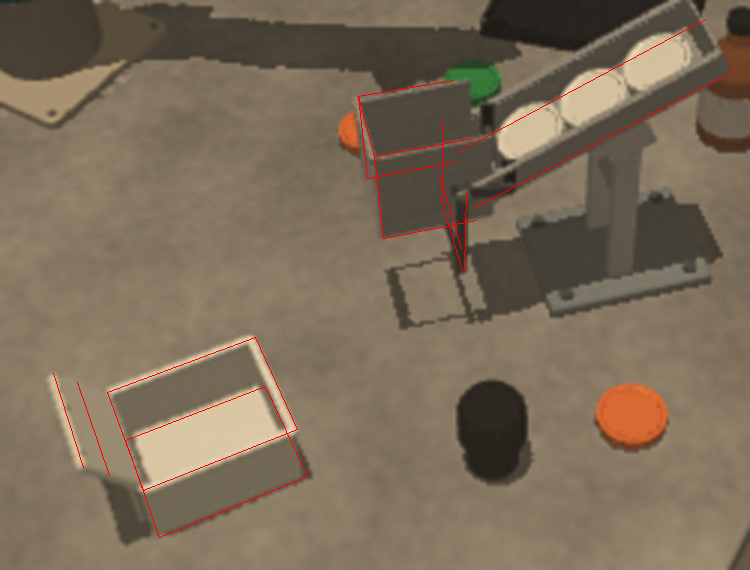

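View pics/ov_side.png

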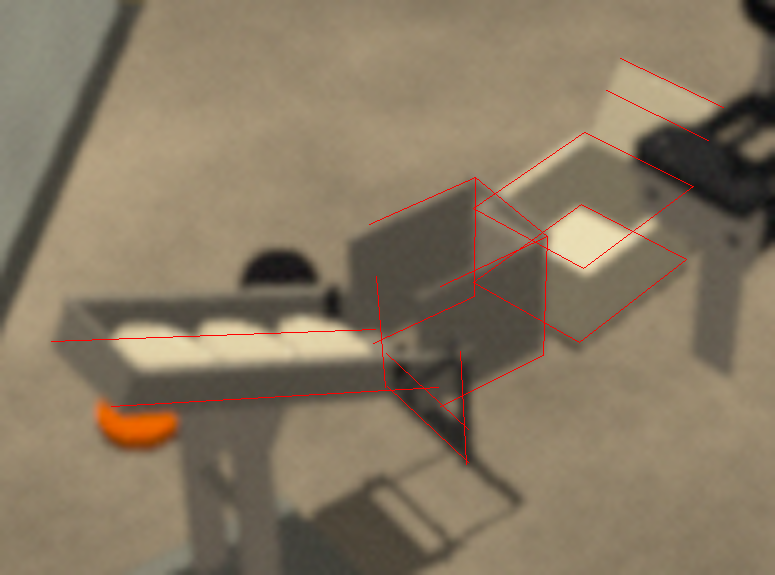

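```bash
python3 plan.py .42 -.20 .36 56 20
```

```text
at [0.3939 0.1872 0.4202] [179.98  -0.24  52.54] w 0.0941 F [-0.88  1.11 -0.23] t 2.95 rows total 11
total d [-0.2917  0.2562  0.059 ] w [ 0.011   0.3448 -0.0597]
{"x":-0.0265,"y":0.0233,"z":0.0054,"wx":0.001,"wy":0.031,"wz":-0.005}
{"x":-0.0530,"y":0.0466,"z":0.0107,"wx":0.002,"wy":0.063,"wz":-0.011}
{"x":-0.0796,"y":0.0699,"z":0.0161,"wx":0.003,"wy":0.094,"wz":-0.016}
{"x":-0.1061,"y":0.0932,"z":0.0215,"wx":0.004,"wy":0.125,"wz":-0.022}
{"x":-0.1326,"y":0.1164,"z":0.0268,"wx":0.005,"wy":0.157,"wz":-0.027}
```

```bash
python3 -m inch '[{"x":-0.026,"y":0.023,"z":0,"wx":0,"wy":0.03,"wz":-0.005,"claw":0},{"x":-0.053,"y":0.046,"z":0,"wx":0,"wy":0.06,"wz":-0.01,"claw":0},{"x":-0.08,"y":0.07,"z":0,"wx":0,"wy":0.09,"wz":-0.016,"claw":0},{"x":-0.106,"y":0.093,"z":0.005,"wx":0.004,"wy":0.125,"wz":-0.022,"claw":0},{"x":-0.133,"y":0.116,"z":0.01,"wx":0.005,"wy":0.157,"wz":-0.027,"claw":0}]'; python3 plan.py .42 -.20 .36 56 20
```

```text
time: 3.37
tool_pos: [0.4048, 0.0116, 0.4092]
eef_rot: [-179.9, -9.4, 54.4]
wrist_force: [0.8, 0.0, 0.4]
width: 0.0939
at [0.4048 0.0116 0.4092] [-179.87   -9.37   54.35] w 0.0939 F [0.82 0.   0.37] t 3.37 rows total 6
total d [-0.169   0.1357  0.0216] w [ 0.0051  0.1854 -0.0281]
{"x":-0.0282,"y":0.0226,"z":0.0036,"wx":0.001,"wy":0.031,"wz":-0.005}
{"x":-0.0563,"y":0.0452,"z":0.0072,"wx":0.002,"wy":0.062,"wz":-0.009}
{"x":-0.0845,"y":0.0679,"z":0.0108,"wx":0.003,"wy":0.093,"wz":-0.014}
{"x":-0.1126,"y":0.0905,"z":0.0144,"wx":0.003,"wy":0.124,"wz":-0.019}
{"x":-0.1408,"y":0.1131,"z":0.0180,"wx":0.004,"wy":0.155,"wz":-0.023}
```

```bash
python3 -m inch '[{"x":-0.028,"y":0.023,"z":0.004,"wx":0,"wy":0.03,"wz":-0.005,"claw":0},{"x":-0.056,"y":0.045,"z":0.007,"wx":0,"wy":0.062,"wz":-0.01,"claw":0},{"x":-0.085,"y":0.068,"z":0.01,"wx":0.003,"wy":0.093,"wz":-0.014,"claw":0},{"x":-0.113,"y":0.09,"z":0.014,"wx":0.003,"wy":0.124,"wz":-0.019,"claw":0},{"x":-0.141,"y":0.113,"z":0.018,"wx":0.004,"wy":0.155,"wz":-0.023,"claw":0}]'; python3 plan.py .45 -.485 .20 56 35
```

```text
time: 3.78
tool_pos: [0.4179, -0.1641, 0.3675]
eef_rot: [-180.0, -18.4, 56.0]
wrist_force: [1.1, 0.8, 0.1]
width: 0.0938
at [ 0.4179 -0.1641  0.3675] [-179.99  -18.43   55.95] w 0.0938 F [1.12 0.82 0.1 ] t 3.78 rows total 10
total d [-0.2881  0.2063  0.0805] w [ 2.000e-04  2.892e-01 -8.000e-04]
{"x":-0.0288,"y":0.0206,"z":0.0081,"wx":0.000,"wy":0.029,"wz":-0.000}
{"x":-0.0576,"y":0.0413,"z":0.0161,"wx":0.000,"wy":0.058,"wz":-0.000}
{"x":-0.0864,"y":0.0619,"z":0.0242,"wx":0.000,"wy":0.087,"wz":-0.000}
{"x":-0.1152,"y":0.0825,"z":0.0322,"wx":0.000,"wy":0.116,"wz":-0.000}
{"x":-0.1441,"y":0.1031,"z":0.0403,"wx":0.000,"wy":0.145,"wz":-0.000}
```

```bash
python3 -m inch '[{"x":-0.029,"y":0.02,"z":0.004,"wx":0,"wy":0.03,"wz":0,"claw":0},{"x":-0.058,"y":0.041,"z":0.01,"wx":0,"wy":0.058,"wz":0,"claw":0},{"x":-0.086,"y":0.062,"z":0.015,"wx":0,"wy":0.087,"wz":0,"claw":0},{"x":-0.115,"y":0.082,"z":0.022,"wx":0,"wy":0.116,"wz":0,"claw":0},{"x":-0.144,"y":0.103,"z":0.03,"wx":0,"wy":0.145,"wz":0,"claw":0}]'; python3 plan.py .45 -.485 .20 56 35
```

```text
time: 4.2
tool_pos: [0.4333, -0.3268, 0.2915]
eef_rot: [-179.9, -26.9, 56.1]
wrist_force: [1.1, 0.3, 1.2]
width: 0.0942
at [ 0.4333 -0.3268  0.2915] [-179.91  -26.93   56.07] w 0.0942 F [1.07 0.35 1.15] t 4.2 rows total 5
total d [-0.1502  0.1021  0.0262] w [-0.0023  0.1409  0.001 ]
{"x":-0.0300,"y":0.0204,"z":0.0052,"wx":-0.000,"wy":0.028,"wz":0.000}
{"x":-0.0601,"y":0.0409,"z":0.0105,"wx":-0.001,"wy":0.056,"wz":0.000}
{"x":-0.0901,"y":0.0613,"z":0.0157,"wx":-0.001,"wy":0.085,"wz":0.001}
{"x":-0.1201,"y":0.0817,"z":0.0209,"wx":-0.002,"wy":0.113,"wz":0.001}
{"x":-0.1502,"y":0.1021,"z":0.0262,"wx":-0.002,"wy":0.141,"wz":0.001}
```

```bash
python3 -m inch '[{"x":-0.03,"y":0.02,"z":0.002,"wx":0,"wy":0.03,"wz":0,"claw":0},{"x":-0.06,"y":0.041,"z":0.006,"wx":0,"wy":0.058,"wz":0,"claw":0},{"x":-0.09,"y":0.061,"z":0.01,"wx":0,"wy":0.087,"wz":0,"claw":0},{"x":-0.12,"y":0.082,"z":0.017,"wx":0,"wy":0.116,"wz":0,"claw":0},{"x":-0.15,"y":0.102,"z":0.025,"wx":-0.002,"wy":0.141,"wz":0,"claw":0}]'
python3 - <<'E'
from h import *
for k in ["scene","side","wrist"]:
    st=bot.get_state(); r=bot.read_camera(k); cv2.imwrite(f"pics/{k}2.png",r["color"][:,:,::-1])
E
python3 plan.py .4605 -.4704 .165 56 35
```

```text
time: 4.62
tool_pos: [0.4514, -0.485, 0.1986]
eef_rot: [-180.0, -35.2, 56.1]
wrist_force: [0.7, 0.1, 0.7]
width: 0.0943
at [ 0.4491 -0.4844  0.1949] [-179.44  -35.21   55.7 ] w 0.0942 F [-0.36  1.1  -0.14] t 4.77 rows total 1
total d [-0.0025  0.0019  0.0348] w [-0.0067 -0.0036 -0.0043]
{"x":-0.0025,"y":0.0019,"z":0.0348,"wx":-0.007,"wy":-0.004,"wz":-0.004}
```

View pics/scene2.png

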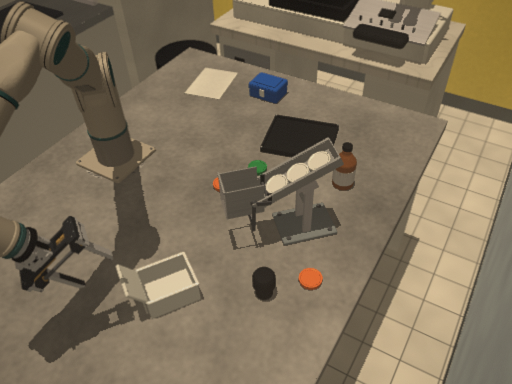

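View pics/wrist2.png

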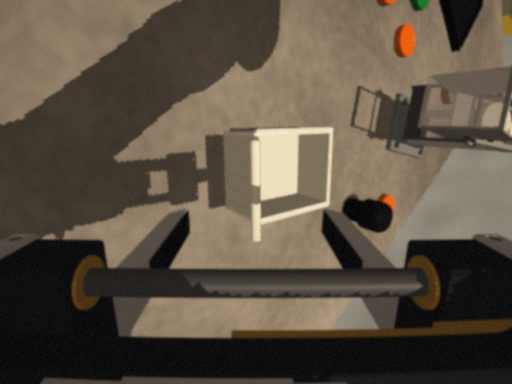

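Run:
```python
from h import *
st=bot.get_state(); r=bot.read_camera("wrist")
import math
a=math.radians(56);c,s=math.cos(a),math.sin(a)
for x,y,z in [(-.106,.052,.130),(-.106,-.052,.130),(.069,.056,.075),(.069,-.056,.075)]:
    print(proj(r,[.5337+c*x-s*y,-.362+s*x+c*y,z],st))
for p in bot.tip_of("tub_flange","wrist")[:2]: print(np.array(p["location"])*[512,384],p["p"], atz(r,np.array(p["location"])*[512,384],.107,st))
cv2.imwrite("pics/w3.png",cv2.resize(r["color"][100:260,200:360,::-1],None,fx=4,fy=4))
```

```text
[[252.24598432 141.42844947]]
[[253.00060484 243.28872681]]
[[329.1710187 131.6830226]]
[[325.06347838 204.6224396 ]]
[249.2928 186.0096] 0.72 [ 0.47850565 -0.43875866  0.107     ]
[414.3104 108.9024] 0.43 [ 0.59906131 -0.09877156  0.107     ]
```

View pics/w3.png

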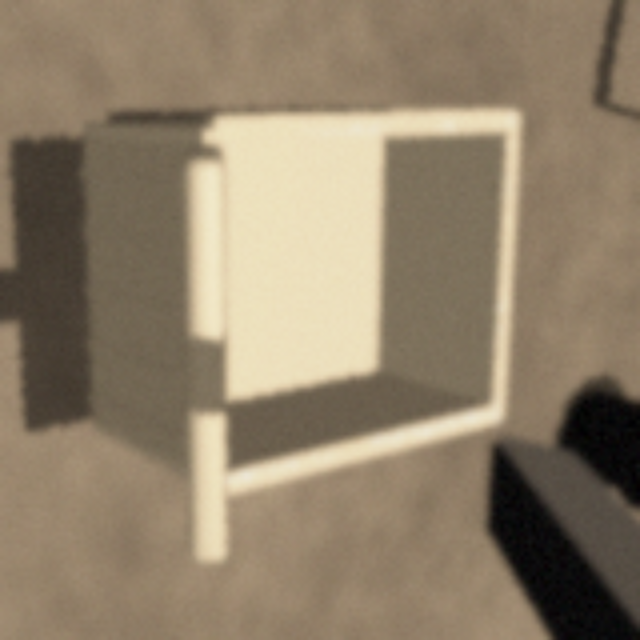

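```bash
python3 plan.py .4887 -.4268 .0914 56 35 5
```

```text
at [ 0.451  -0.4835  0.2004] [-179.93  -35.14   56.13] w 0.0939 F [-0.02  0.13  0.3 ] t 4.87 rows total 5
total d [-7.100e-03 -1.000e-04  1.283e-01] w [-0.0024 -0.0024  0.0018]
{"x":-0.0014,"y":-0.0000,"z":0.0257,"wx":-0.000,"wy":-0.000,"wz":0.000}
{"x":-0.0028,"y":-0.0000,"z":0.0513,"wx":-0.001,"wy":-0.001,"wz":0.001}
{"x":-0.0042,"y":-0.0001,"z":0.0770,"wx":-0.001,"wy":-0.001,"wz":0.001}
{"x":-0.0056,"y":-0.0001,"z":0.1027,"wx":-0.002,"wy":-0.002,"wz":0.001}
{"x":-0.0071,"y":-0.0001,"z":0.1283,"wx":-0.002,"wy":-0.002,"wz":0.002}
```

```bash
python3 -m inch '[{"x":-0.002,"y":0,"z":0.025,"wx":0,"wy":0,"wz":0,"claw":0},{"x":-0.004,"y":0,"z":0.055,"wx":0,"wy":0,"wz":0,"claw":0},{"x":-0.006,"y":0,"z":0.085,"wx":0,"wy":0,"wz":0,"claw":0},{"x":-0.007,"y":0,"z":0.11,"wx":0,"wy":0,"wz":0,"claw":0},{"x":-0.007,"y":0,"z":0.128,"wx":-0.002,"wy":-0.002,"wz":0,"claw":0}]';python3 plan.py .4887 -.4268 .0914 56 35 5;python3 - <<'E'
from h import *
r=bot.read_camera("wrist"); cv2.imwrite("pics/w4.png",r["color"][:,:,::-1])
r=bot.read_camera("scene"); cv2.imwrite("pics/s4.png",cv2.resize(r["color"][190:340,0:220,::-1],None,fx=3.5,fy=3.5))
E
```

```text
time: 5.28
tool_pos: [0.4916, -0.423, 0.0926]
eef_rot: [179.8, -35.1, 56.4]
wrist_force: [0.0, 0.3, -0.2]
width: 0.0941
at [ 0.4916 -0.423   0.0926] [179.83 -35.15  56.42] w 0.0941 F [ 0.02  0.29 -0.16] t 5.28 rows total 5
total d [-0.0046 -0.0003 -0.0017] w [-0.0013 -0.0026  0.006 ]
{"x":-0.0009,"y":-0.0001,"z":-0.0003,"wx":-0.000,"wy":-0.001,"wz":0.001}
{"x":-0.0018,"y":-0.0001,"z":-0.0007,"wx":-0.001,"wy":-0.001,"wz":0.002}
{"x":-0.0028,"y":-0.0002,"z":-0.0010,"wx":-0.001,"wy":-0.002,"wz":0.004}
{"x":-0.0037,"y":-0.0002,"z":-0.0014,"wx":-0.001,"wy":-0.002,"wz":0.005}
{"x":-0.0046,"y":-0.0003,"z":-0.0017,"wx":-0.001,"wy":-0.003,"wz":0.006}
```

View pics/w4.png

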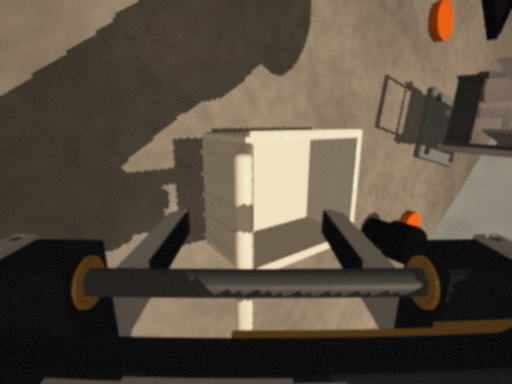

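View pics/s4.png

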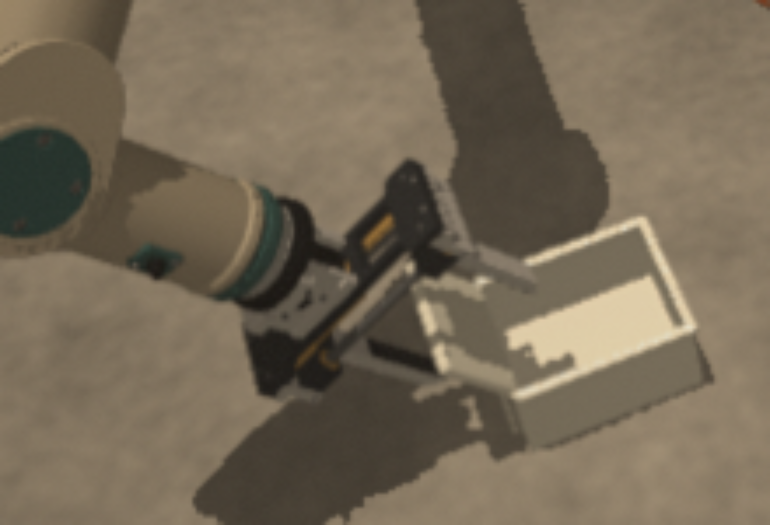

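```bash
python3 -m inch '[{"x":-0.005,"y":0,"z":-0.001,"wx":0,"wy":-0.002,"wz":0.005,"claw":0.4},{"x":-0.005,"y":0,"z":-0.001,"wx":0,"wy":-0.002,"wz":0.005,"claw":0.8},{"x":-0.005,"y":0,"z":-0.001,"wx":0,"wy":-0.002,"wz":0.005,"claw":1},{"x":-0.005,"y":0,"z":-0.001,"wx":0,"wy":-0.002,"wz":0.005,"claw":1},{"x":-0.005,"y":0,"z":-0.001,"wx":0,"wy":-0.002,"wz":0.005,"claw":1}]' 40
```

```text
time: 5.8
tool_pos: [0.489, -0.4265, 0.0912]
eef_rot: [-179.9, -35.1, 56.1]
wrist_force: [-0.4, -1.2, -0.5]
width: 0.0636
```

```bash
python3 -m inch '[{"x":0,"y":0,"z":0,"wx":0,"wy":0,"wz":0,"claw":1},{"x":0,"y":0,"z":0,"wx":0,"wy":0,"wz":0,"claw":1},{"x":0,"y":0,"z":0,"wx":0,"wy":0,"wz":0,"claw":1},{"x":0,"y":0,"z":0,"wx":0,"wy":0,"wz":0,"claw":1},{"x":0,"y":0,"z":0,"wx":0,"wy":0,"wz":0,"claw":1}]' 40
```

```text
time: 6.22
tool_pos: [0.4889, -0.4265, 0.091]
eef_rot: [-179.9, -35.1, 56.1]
wrist_force: [-0.5, 0.6, 0.1]
width: 0.0306
```

```bash
python3 -m inch '[{"x":0,"y":0,"z":0,"wx":0,"wy":0,"wz":0,"claw":1},{"x":0,"y":0,"z":0,"wx":0,"wy":0,"wz":0,"claw":1},{"x":0,"y":0,"z":0,"wx":0,"wy":0,"wz":0,"claw":1}]' 40; python3 plan.py .489 -.4265 .12 56 35
```

```text
time: 6.47
tool_pos: [0.4888, -0.4266, 0.0909]
eef_rot: [-179.9, -35.1, 56.1]
wrist_force: [0.0, -0.8, -0.7]
width: 0.0111
at [ 0.4888 -0.4266  0.0909] [-179.88  -35.09   56.06] w 0.0111 F [ 0.04 -0.75 -0.75] t 6.47 rows total 1
total d [ 0.0169  0.     -0.0237] w [-0.0028 -0.0016  0.0009]
{"x":0.0169,"y":0.0000,"z":-0.0237,"wx":-0.003,"wy":-0.002,"wz":0.001}
```

```bash
python3 -m inch '[{"x":0,"y":0,"z":0,"wx":0,"wy":0,"wz":0,"claw":1},{"x":0,"y":0,"z":0,"wx":0,"wy":0,"wz":0,"claw":1},{"x":0.006,"y":0,"z":-0.008,"wx":0,"wy":0,"wz":0,"claw":1},{"x":0.014,"y":0,"z":-0.02,"wx":0,"wy":0,"wz":0,"claw":1},{"x":0.023,"y":0,"z":-0.033,"wx":0,"wy":0,"wz":0,"claw":1}]' 40
python3 - <<'E'
from h import *
print(bot.get_state()["width"],bot.get_state()["wrist_force"])
for k in ["scene","side"]:
  r=bot.read_camera(k); cv2.imwrite(f"pics/{k}5.png",cv2.resize(r["color"][190:340,0:220,::-1],None,fx=3.5,fy=3.5) if k=="scene" else r["color"][:,:,::-1])
E
```

```text
time: 6.88
tool_pos: [0.4886, -0.4267, 0.1322]
eef_rot: [-179.8, -35.1, 56.0]
wrist_force: [0.7, 0.2, -2.5]
width: 0.0094
0.009358046891699407 [ 0.65581146  0.18513563 -2.47611298]
```

View pics/scene5.png

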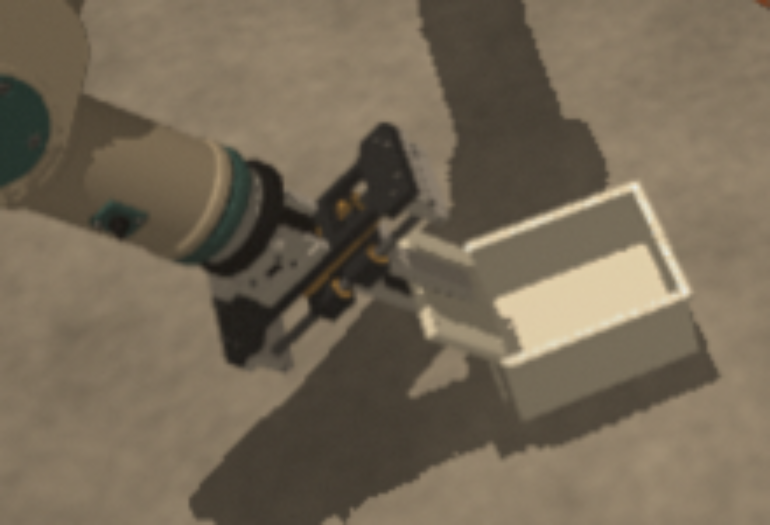

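```bash
python3 plan.py .429 -.262 .134 44 35.1
```

```text
at [ 0.4897 -0.4287  0.1351] [179.71 -34.97  56.3 ] w 0.0097 F [ 0.04  0.32 -2.31] t 6.98 rows total 5
total d [ 0.0854 -0.1433  0.0604] w [-0.1182  0.0018  0.1757]
{"x":0.0171,"y":-0.0287,"z":0.0121,"wx":-0.024,"wy":0.000,"wz":0.035}
{"x":0.0342,"y":-0.0573,"z":0.0241,"wx":-0.047,"wy":0.001,"wz":0.070}
{"x":0.0513,"y":-0.0860,"z":0.0362,"wx":-0.071,"wy":0.001,"wz":0.105}
{"x":0.0683,"y":-0.1147,"z":0.0483,"wx":-0.095,"wy":0.001,"wz":0.141}
{"x":0.0854,"y":-0.1433,"z":0.0604,"wx":-0.118,"wy":0.002,"wz":0.176}
```

```bash
python3 -m inch '[{"x":0.013,"y":-0.02,"z":0.009,"wx":-0.02,"wy":0,"wz":0.03,"claw":1},{"x":0.03,"y":-0.05,"z":0.021,"wx":-0.042,"wy":0,"wz":0.062,"claw":1},{"x":0.049,"y":-0.082,"z":0.035,"wx":-0.068,"wy":0,"wz":0.1,"claw":1},{"x":0.067,"y":-0.112,"z":0.047,"wx":-0.092,"wy":0.001,"wz":0.137,"claw":1},{"x":0.08,"y":-0.134,"z":0.057,"wx":-0.11,"wy":0.002,"wz":0.165,"claw":1}]'
python3 - <<'E'
from h import *
for k in ["scene","side"]:
  r=bot.read_camera(k); cv2.imwrite(f"pics/{k}6.png",cv2.resize(r["color"][130:310,80:330,::-1],None,fx=3,fy=3) if k=="scene" else cv2.resize(r["color"][100:260,190:400,::-1],None,fx=3.5,fy=3.5))
E
python3 plan.py .4615 -.2305 .134 44 35.1
```

```text
time: 7.4
tool_pos: [0.4315, -0.2686, 0.134]
eef_rot: [-179.8, -35.1, 44.7]
wrist_force: [-0.6, 0.2, -2.6]
width: 0.0097
at [ 0.4312 -0.2655  0.1353] [-179.57  -35.41   44.64] w 0.0101 F [ 0.6  -0.83 -1.89] t 7.5 rows total 2
total d [ 0.0369 -0.0034  0.0278] w [-0.014  -0.0054  0.0092]
{"x":0.0184,"y":-0.0017,"z":0.0139,"wx":-0.007,"wy":-0.003,"wz":0.005}
{"x":0.0369,"y":-0.0034,"z":0.0278,"wx":-0.014,"wy":-0.005,"wz":0.009}
```

View pics/scene6.png

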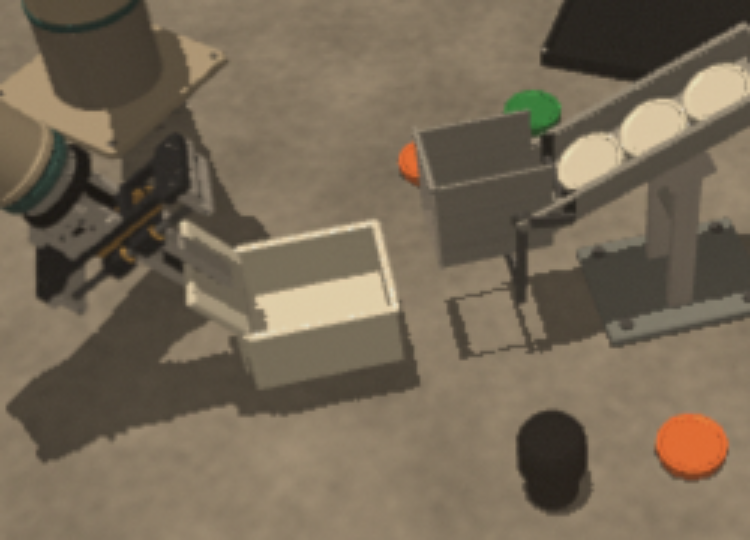

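View pics/side6.png

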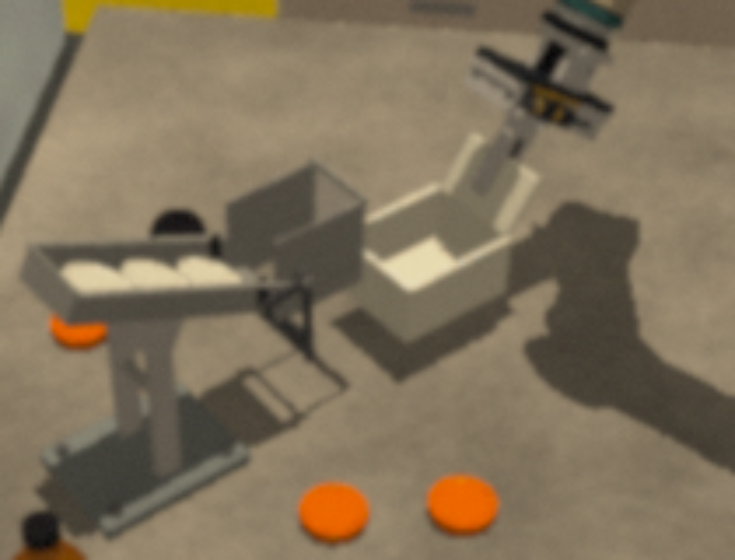

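```bash
python3 plan.py .5011 -.1922 .134 44 35.1 5
```

```text
at [ 0.4312 -0.2655  0.1353] [-179.57  -35.41   44.64] w 0.0101 F [ 0.6  -0.83 -1.89] t 7.5 rows total 5
total d [ 0.0818 -0.0026  0.0598] w [-0.014  -0.0054  0.0092]
{"x":0.0164,"y":-0.0005,"z":0.0120,"wx":-0.003,"wy":-0.001,"wz":0.002}
{"x":0.0327,"y":-0.0010,"z":0.0239,"wx":-0.006,"wy":-0.002,"wz":0.004}
{"x":0.0491,"y":-0.0016,"z":0.0359,"wx":-0.008,"wy":-0.003,"wz":0.006}
{"x":0.0654,"y":-0.0021,"z":0.0478,"wx":-0.011,"wy":-0.004,"wz":0.007}
{"x":0.0818,"y":-0.0026,"z":0.0598,"wx":-0.014,"wy":-0.005,"wz":0.009}
```

```bash
python3 -m inch '[{"x":0.014,"y":0,"z":0.01,"wx":-0.003,"wy":-0.001,"wz":0.002,"claw":1},{"x":0.033,"y":-0.001,"z":0.024,"wx":-0.006,"wy":-0.002,"wz":0.004,"claw":1},{"x":0.052,"y":-0.002,"z":0.038,"wx":-0.009,"wy":-0.003,"wz":0.006,"claw":1},{"x":0.069,"y":-0.002,"z":0.05,"wx":-0.012,"wy":-0.004,"wz":0.008,"claw":1},{"x":0.08,"y":-0.003,"z":0.0585,"wx":-0.014,"wy":-0.005,"wz":0.009,"claw":1}]'
cat > ov.py <<'E'
from h import *
import math,sys
def W(p,P):
    c,s=np.cos(p[2]),np.sin(p[2]); P=np.array(P,float); return np.c_[p[0]+c*P[:,0]-s*P[:,1],p[1]+s*P[:,0]+c*P[:,1],P[:,2]]
d=(.6306,-.0672,np.radians(44.))
def tubpose(st):
    y=np.radians(st["eef_rot"][2]); c,s=np.cos(y),np.sin(y)
    return (st["tool_pos"][0]+.0791*c,st["tool_pos"][1]+.0791*s,y), st["tool_pos"][2]-.091
def indisp(q):
    v=np.array(q[:2])-d[:2]; c,s=np.cos(d[2]),np.sin(d[2]); return c*v[0]+s*v[1],-s*v[0]+c*v[1]
if __name__=="__main__":
    st=bot.get_state(); t,z0=tubpose(st)
    print("TCP disp",np.round(indisp(st["tool_pos"]),4),"z",st["tool_pos"][2].round(4),"rot",st["eef_rot"].round(2),"F",st["wrist_force"].round(2),"F along",np.round(indisp(st["wrist_force"][:2]+np.array(d[:2])),2),"face x",round(indisp(t)[0]+.069,4),"t",round(st["time"],2))
    n=sys.argv[1]
    segs=[]
    for z in (z0,z0+.075):
        q=[(.069,-.056,z),(.069,.056,z),(-.069,.056,z),(-.069,-.056,z)]
        for i in range(4): segs.append((t,[q[i],q[(i+1)%4]]))
    segs.append((d,[(-.017,-.049,.111),(-.017,.049,.111)])); segs.append((d,[(-.013,-.049,.079),(-.013,.049,.079)]))
    for k,(x0,y0,w,h,s) in {"scene":(140,130,200,150,4),"side":(190,110,155,120,5)}.items():
        r=bot.read_camera(k); im=cv2.resize(r["color"][y0:y0+h,x0:x0+w,::-1],None,fx=s,fy=s,interpolation=cv2.INTER_CUBIC)
        if len(sys.argv)<3:
          for p,q in segs:
            a=(proj(r,W(p,q))-[x0,y0]+.5)*s
            cv2.line(im,tuple(map(int,a[0])),tuple(map(int,a[1])),(0,0,255),1)
        cv2.imwrite(f"pics/{n}_{k}.png",im)
E
python3 ov.py p7
```

```text
time: 7.92
tool_pos: [0.5014, -0.1928, 0.1352]
eef_rot: [179.8, -35.2, 44.2]
wrist_force: [-0.1, -0.2, -2.3]
width: 0.0101
TCP disp [-0.1801 -0.0006] z 0.1352 rot [179.81 -35.22  44.17] F [-0.11 -0.2  -2.35] F along [-0.21 -0.07] face x -0.032 t 7.92
```

View pics/p7_scene.png

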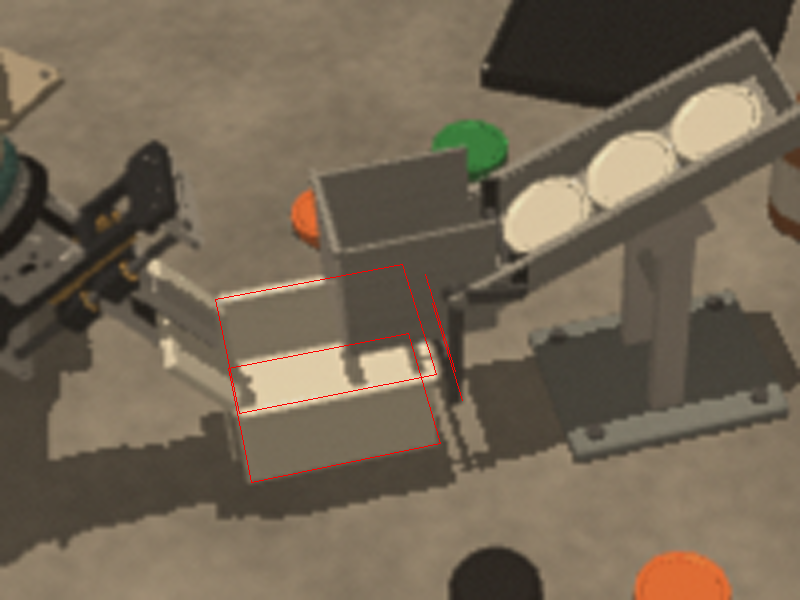

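View pics/p7_side.png

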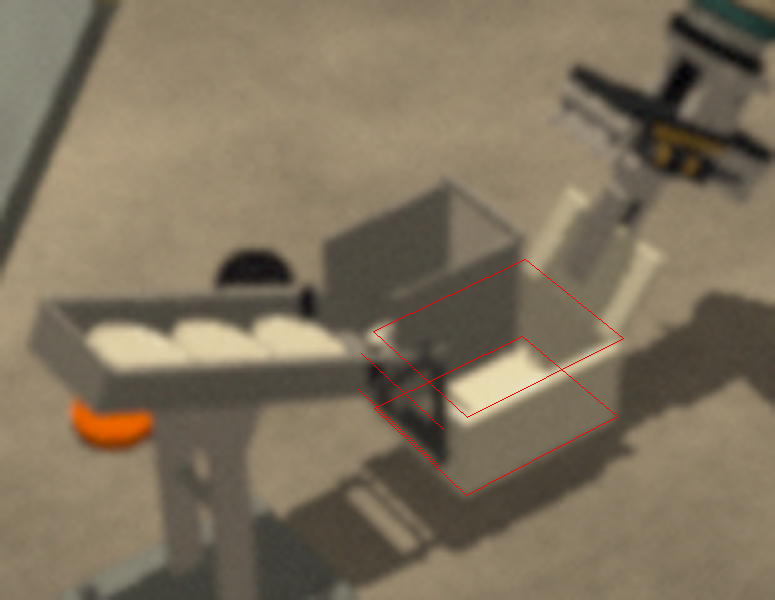

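```bash
python3 -m inch '[{"x":0.005,"y":0,"z":0.0035,"wx":0,"wy":0,"wz":0,"claw":1},{"x":0.011,"y":0,"z":0.0075,"wx":0,"wy":0,"wz":0,"claw":1},{"x":0.0165,"y":0,"z":0.0115,"wx":0,"wy":0,"wz":0,"claw":1},{"x":0.0165,"y":0,"z":0.0115,"wx":0,"wy":0,"wz":0,"claw":1}]'; python3 ov.py p8
```

```text
time: 8.35
tool_pos: [0.516, -0.1782, 0.1351]
eef_rot: [179.8, -35.2, 44.3]
wrist_force: [-1.3, -3.6, -2.3]
width: 0.0099
TCP disp [-0.1596 -0.0003] z 0.1351 rot [179.81 -35.24  44.29] F [-1.31 -3.58 -2.27] F along [-3.43 -1.66] face x -0.0115 t 8.35
```

```bash
python3 -m inch '[{"x":0.008,"y":0,"z":0.0055,"wx":0,"wy":0,"wz":0,"claw":1},{"x":0.0145,"y":0,"z":0.0095,"wx":0,"wy":0,"wz":-0.002,"claw":1},{"x":0.018,"y":0,"z":0.012,"wx":0,"wy":0,"wz":-0.002,"claw":1},{"x":0.018,"y":0,"z":0.012,"wx":0,"wy":0,"wz":-0.002,"claw":1}]'; python3 ov.py p9 1
```

```text
time: 8.78
tool_pos: [0.5291, -0.1658, 0.1338]
eef_rot: [179.7, -34.9, 44.4]
wrist_force: [-3.7, -3.8, -7.5]
width: 0.0098
TCP disp [-0.1416 -0.0004] z 0.1338 rot [179.68 -34.88  44.37] F [-3.74 -3.83 -7.49] F along [-5.35 -0.15] face x 0.0065 t 8.78
```

View pics/p9_scene.png

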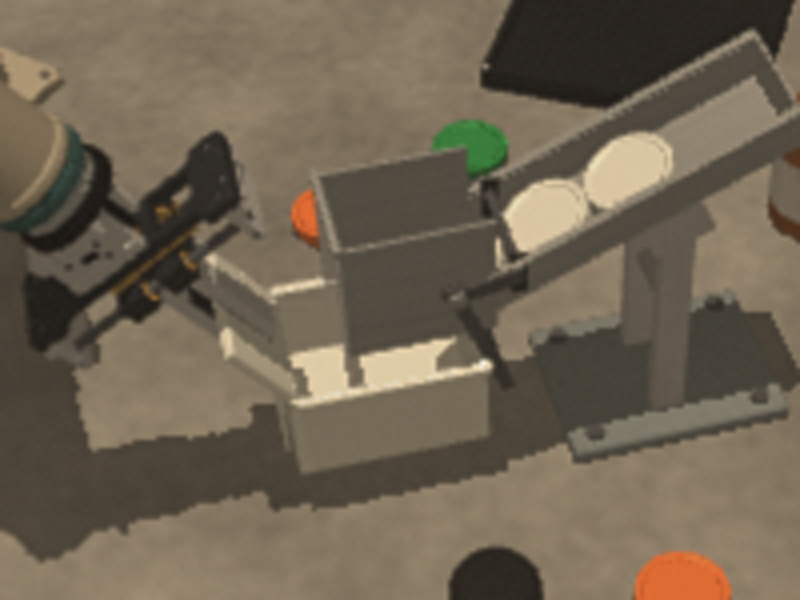

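```bash
python3 -m inch '[{"x":0.0025,"y":0,"z":0.0015,"wx":0,"wy":0,"wz":-0.002,"claw":1},{"x":0.0025,"y":0,"z":0.0015,"wx":0,"wy":0,"wz":-0.002,"claw":1},{"x":0.0025,"y":0,"z":0.0015,"wx":0,"wy":0,"wz":-0.002,"claw":1}]'; python3 ov.py p10 1
```

```text
time: 9.13
tool_pos: [0.5296, -0.1659, 0.1325]
eef_rot: [179.6, -34.6, 44.4]
wrist_force: [-4.3, -5.0, -3.4]
width: 0.0099
TCP disp [-0.1412 -0.0009] z 0.1325 rot [179.59 -34.64  44.41] F [-4.34 -4.96 -3.42] F along [-6.57 -0.56] face x 0.0069 t 9.13
```

View pics/p10_scene.png

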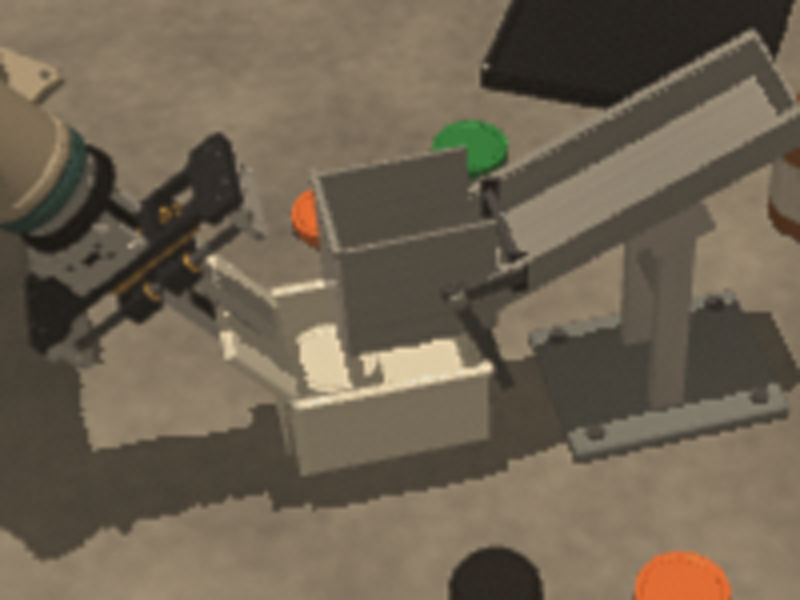

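View pics/p10_side.png

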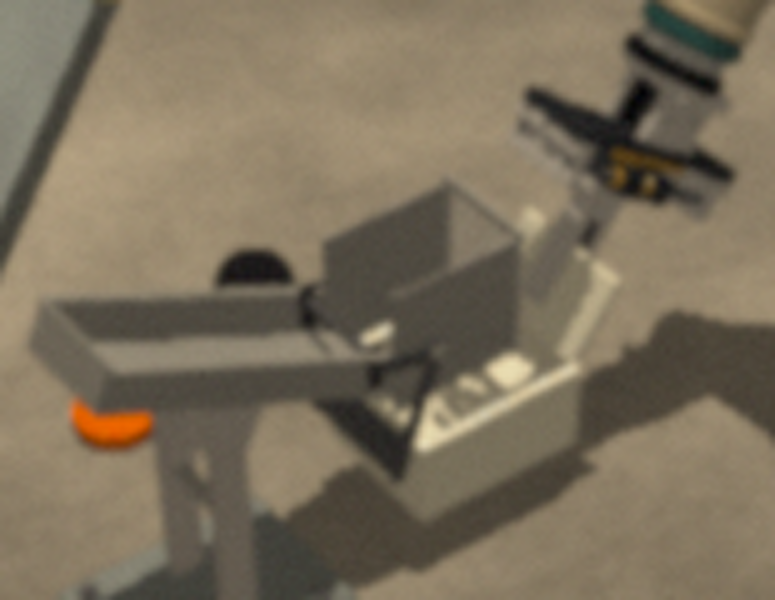

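```bash
python3 -m inch '[{"x":0.001,"y":0,"z":0.0005,"wx":0,"wy":0.003,"wz":-0.002,"claw":1},{"x":0.001,"y":0,"z":0.0005,"wx":0,"wy":0.005,"wz":-0.002,"claw":1},{"x":0.001,"y":0,"z":0.0005,"wx":0,"wy":0.005,"wz":-0.002,"claw":1},{"x":0.001,"y":0,"z":0.0005,"wx":0,"wy":0.005,"wz":-0.002,"claw":1}]'; python3 ov.py p11 1
```

```text
time: 9.57
tool_pos: [0.5297, -0.1659, 0.132]
eef_rot: [179.5, -34.8, 44.5]
wrist_force: [-4.5, -3.2, -5.3]
width: 0.0098
TCP disp [-0.1411 -0.001 ] z 0.132 rot [179.5  -34.82  44.52] F [-4.54 -3.24 -5.32] F along [-5.52  0.82] face x 0.007 t 9.57
```

View pics/p11_side.png

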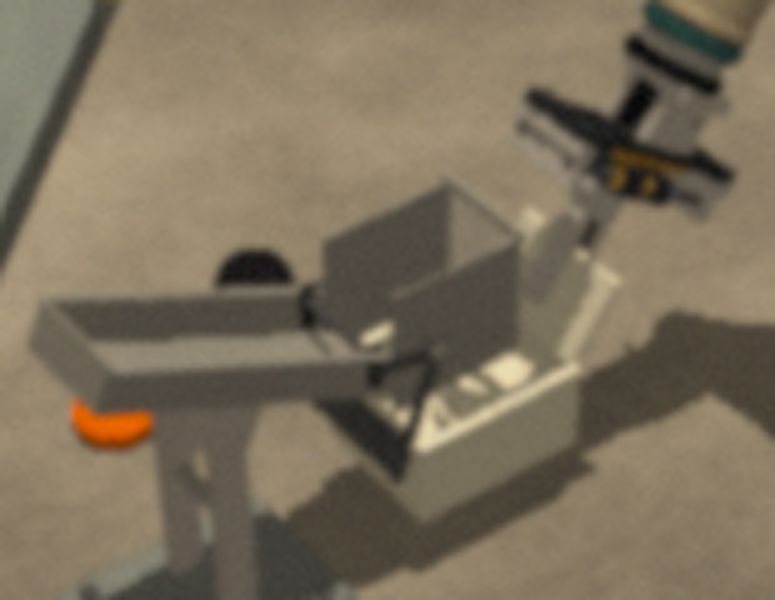

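View pics/p11_scene.png

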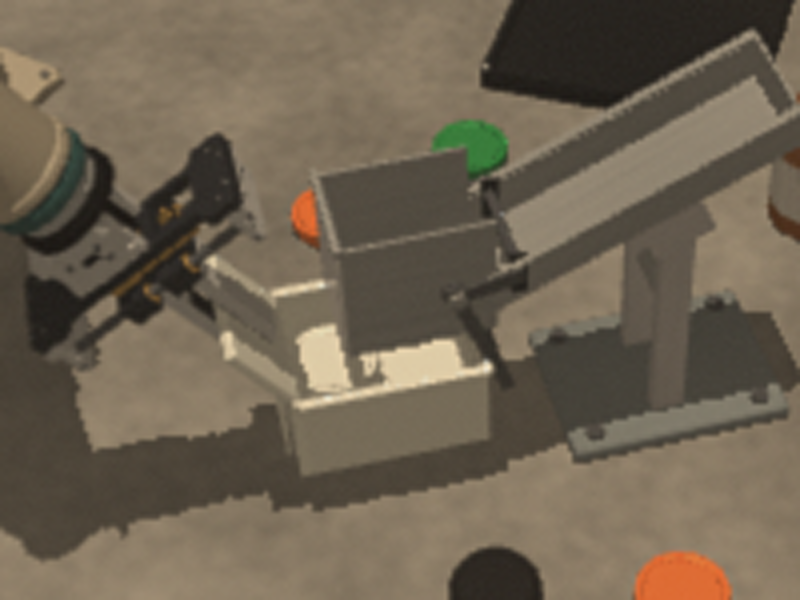

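Run:
```python
from h import *
from ov import *
for k,(x0,y0,w,h,s) in {"scene":(140,130,200,150,4),"side":(190,110,155,120,5)}.items():
    r=bot.read_camera(k)
    for b in (0,.3,.34,.38):
        v=np.array([-.013+.010,.079-.185]); c,sn=np.cos(b),np.sin(b)
        # rotate so lower end moves +x
        p=(c*v[0]-sn*v[1], sn*v[0]+c*v[1]); 
        P=[(-.010+p[0],y,.185+p[1]) for y in (-.049,.049)]
        print(k,b,P[0],((proj(r,W(d,P))-[x0,y0]+.5)*s).round(0).tolist())
    y0,x0=(175,235) if k=="scene" else (160,250)
    cv2.imwrite(f"pics/z_{k}.png",cv2.resize(r["color"][150:260,190:300,::-1] if k=="scene" else r["color"][140:220,240:330,::-1],None,fx=7,fy=7,interpolation=cv2.INTER_CUBIC)[:600,:800])
st=bot.get_state(); print(st["wrist_force"])
r=bot.read_camera("wrist"); cv2.imwrite("pics/z_w.png",r["color"][:,:,::-1])
```

```text
scene 0 (np.float64(-0.013), -0.049, np.float64(0.079)) [[463.0, 400.0], [433.0, 304.0]]
scene 0.3 (np.float64(0.018459132438725177), -0.049, np.float64(0.08284777153270174)) [[505.0, 388.0], [474.0, 292.0]]
scene 0.34 (np.float64(0.022521367770341284), -0.049, np.float64(0.08406754417757285)) [[511.0, 386.0], [479.0, 290.0]]
scene 0.38 (np.float64(0.02653157585104663), -0.049, np.float64(0.08544878722065097)) [[516.0, 383.0], [484.0, 288.0]]
side 0 (np.float64(-0.013), -0.049, np.float64(0.079)) [[358.0, 389.0], [439.0, 465.0]]
side 0.3 (np.float64(0.018459132438725177), -0.049, np.float64(0.08284777153270174)) [[322.0, 402.0], [402.0, 480.0]]
side 0.34 (np.float64(0.022521367770341284), -0.049, np.float64(0.08406754417757285)) [[317.0, 403.0], [397.0, 481.0]]
side 0.38 (np.float64(0.02653157585104663), -0.049, np.float64(0.08544878722065097)) [[313.0, 404.0], [393.0, 482.0]]
[-3.13543219 -4.44296967 -5.87296362]
```

View pics/z_scene.png

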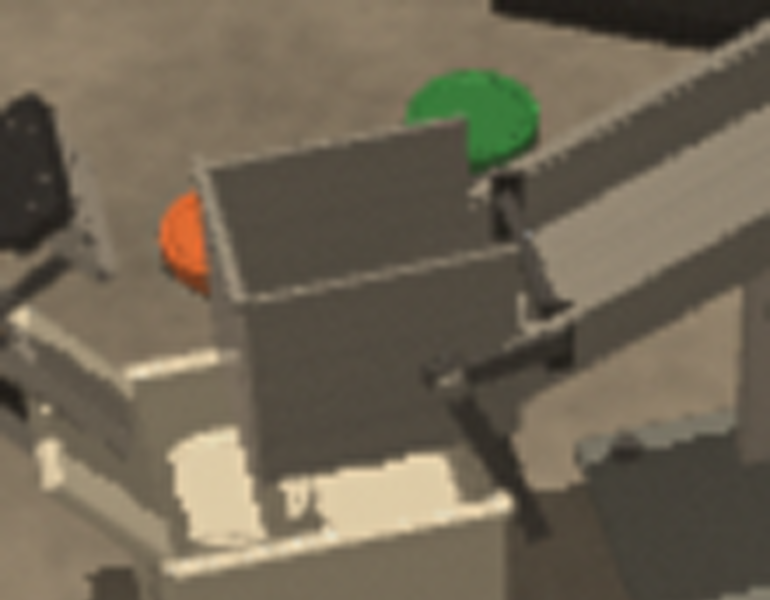

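View pics/z_side.png

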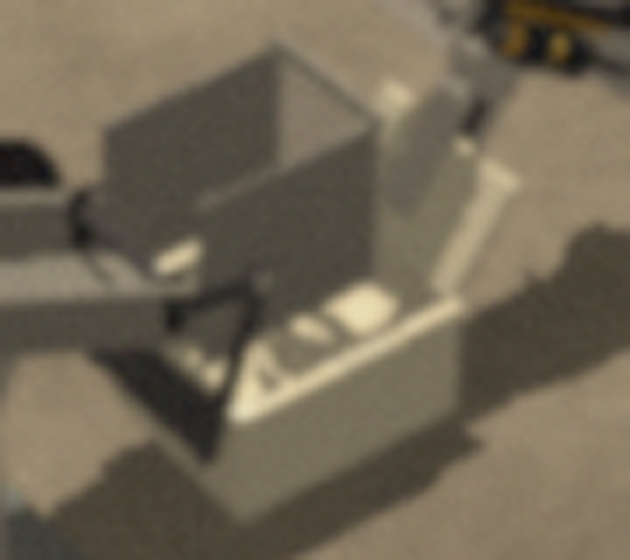

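View pics/z_w.png

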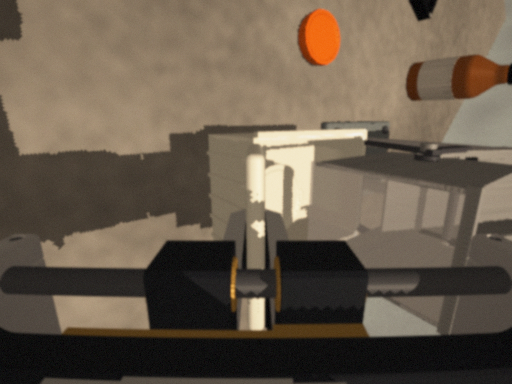

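```bash
python3 -m inch '[{"x":0.002,"y":0,"z":0.001,"wx":0.004,"wy":0.004,"wz":-0.006,"claw":1},{"x":0.004,"y":0,"z":0.0025,"wx":0.004,"wy":0.004,"wz":-0.006,"claw":1},{"x":0.0045,"y":0,"z":0.0025,"wx":0.004,"wy":0.004,"wz":-0.006,"claw":1}]'; python3 ov.py p12 1
python3 - <<'E'
from h import *
r=bot.read_camera("side");cv2.imwrite("pics/z2.png",cv2.resize(r["color"][140:220,240:330,::-1],None,fx=7,fy=7,interpolation=cv2.INTER_CUBIC))
E
```

```text
time: 10.07
tool_pos: [0.5315, -0.1658, 0.1308]
eef_rot: [179.4, -34.7, 44.8]
wrist_force: [-8.5, -7.7, -7.3]
width: 0.0098
TCP disp [-0.1398 -0.0021] z 0.1308 rot [179.37 -34.67  44.81] F [-8.45 -7.68 -7.33] F along [-11.41   0.35] face x 0.0083 t 10.07
```

View pics/z2.png

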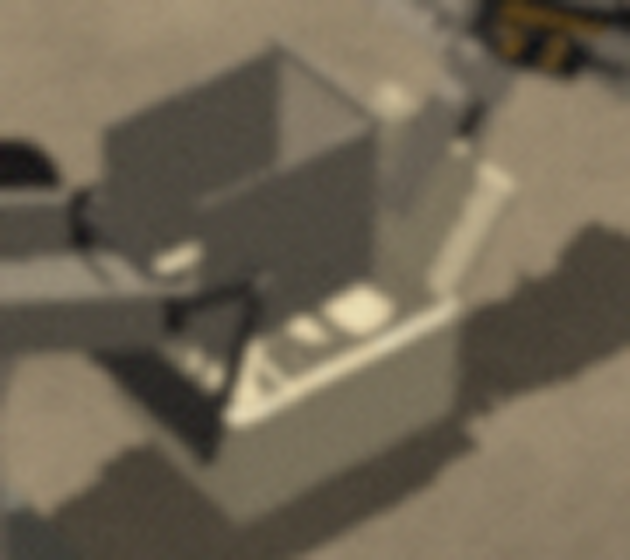

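View pics/p12_scene.png

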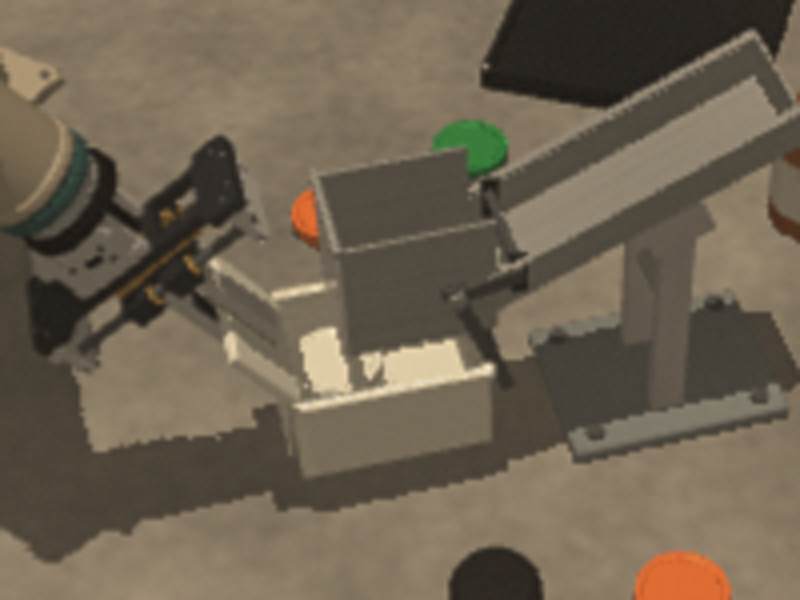

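```bash
python3 -m inch '[{"x":-0.004,"y":-0.001,"z":-0.003,"wx":0,"wy":0.003,"wz":-0.004,"claw":1},{"x":-0.01,"y":-0.001,"z":-0.006,"wx":0,"wy":0.005,"wz":-0.006,"claw":1},{"x":-0.018,"y":-0.002,"z":-0.012,"wx":0.005,"wy":0.005,"wz":-0.01,"claw":1},{"x":-0.026,"y":-0.002,"z":-0.018,"wx":0.005,"wy":0.005,"wz":-0.01,"claw":1},{"x":-0.034,"y":-0.002,"z":-0.0235,"wx":0.005,"wy":0.005,"wz":-0.01,"claw":1}]'; python3 ov.py p13
```

```text
time: 10.63
tool_pos: [0.5006, -0.1927, 0.1317]
eef_rot: [179.3, -35.1, 45.6]
wrist_force: [0.0, 0.2, -2.8]
width: 0.0099
TCP disp [-0.1807  0.    ] z 0.1317 rot [179.31 -35.11  45.55] F [ 0.04  0.23 -2.8 ] F along [0.19 0.14] face x -0.0326 t 10.63
```

View pics/p13_side.png

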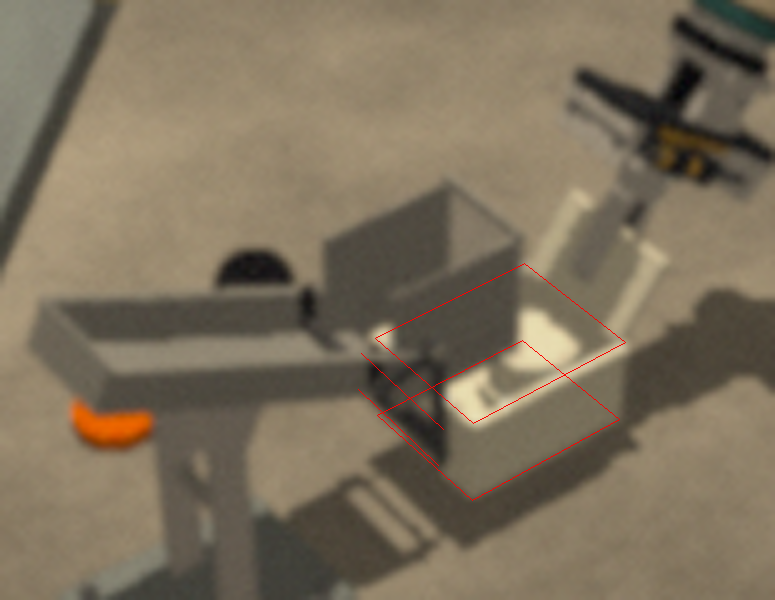

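View pics/p13_scene.png

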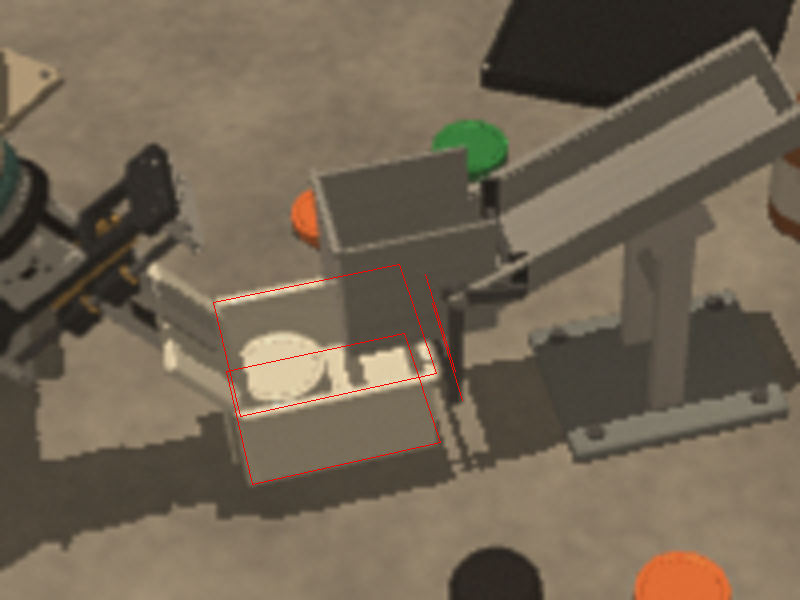

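```bash
python3 -m inch '[{"x":-0.014,"y":0,"z":-0.01,"wx":0,"wy":0,"wz":0,"claw":1},{"x":-0.034,"y":0,"z":-0.023,"wx":0,"wy":0,"wz":0,"claw":1},{"x":-0.057,"y":0,"z":-0.04,"wx":0,"wy":0,"wz":0,"claw":1},{"x":-0.078,"y":0,"z":-0.055,"wx":0.005,"wy":0,"wz":0,"claw":1},{"x":-0.09,"y":0,"z":-0.063,"wx":0.005,"wy":0,"wz":0,"claw":1}]'; python3 ov.py p14 1
python3 - <<'E'
from h import *
r=bot.read_camera("scene");cv2.imwrite("pics/z3.png",cv2.resize(r["color"][190:270,120:240,::-1],None,fx=6,fy=6,interpolation=cv2.INTER_CUBIC))
E
```

```text
time: 11.15
tool_pos: [0.4212, -0.2745, 0.1312]
eef_rot: [179.5, -34.9, 45.3]
wrist_force: [1.8, -0.2, -3.6]
width: 0.0104
TCP disp [-0.2947 -0.0036] z 0.1312 rot [179.49 -34.93  45.3 ] F [ 1.81 -0.24 -3.61] F along [ 1.14 -1.44] face x -0.1466 t 11.15
```

View pics/z3.png

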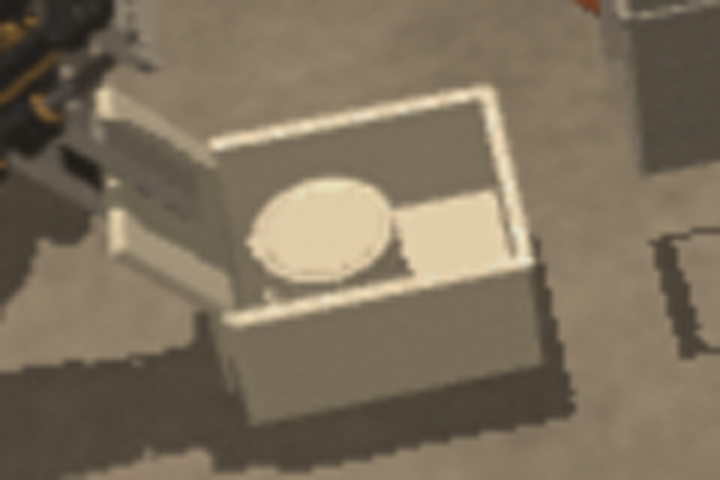

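View pics/p14_side.png

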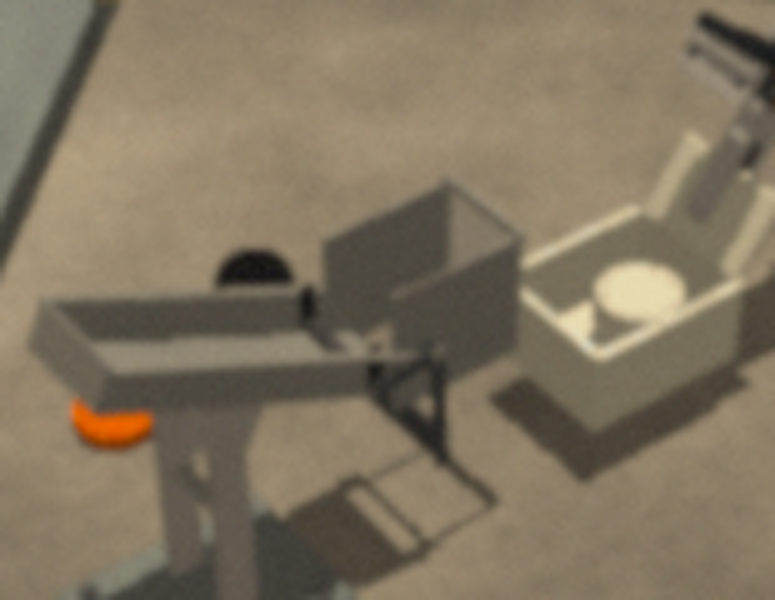

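```bash
python3 plan.py .425 -.25 .37 44 35
```

```text
at [ 0.4227 -0.2722  0.1314] [179.55 -35.05  45.32] w 0.0099 F [ 0.19 -0.11 -2.82] t 11.3 rows total 7
total d [ 0.1513 -0.0125 -0.1854] w [-0.0054 -0.001   0.0188]
{"x":0.0216,"y":-0.0018,"z":-0.0265,"wx":-0.001,"wy":-0.000,"wz":0.003}
{"x":0.0432,"y":-0.0036,"z":-0.0530,"wx":-0.002,"wy":-0.000,"wz":0.005}
{"x":0.0649,"y":-0.0054,"z":-0.0795,"wx":-0.002,"wy":-0.000,"wz":0.008}
{"x":0.0865,"y":-0.0072,"z":-0.1060,"wx":-0.003,"wy":-0.001,"wz":0.011}
{"x":0.1081,"y":-0.0089,"z":-0.1324,"wx":-0.004,"wy":-0.001,"wz":0.013}
```

```bash
python3 -m inch '[{"x":0.006,"y":0,"z":-0.008,"wx":0,"wy":0,"wz":0.003,"claw":1},{"x":0.018,"y":0,"z":-0.024,"wx":-0.002,"wy":0,"wz":0.005,"claw":1},{"x":0.034,"y":-0.003,"z":-0.045,"wx":-0.002,"wy":0,"wz":0.008,"claw":1},{"x":0.05,"y":-0.005,"z":-0.067,"wx":-0.003,"wy":0,"wz":0.011,"claw":1},{"x":0.067,"y":-0.006,"z":-0.09,"wx":-0.004,"wy":0,"wz":0.013,"claw":1}]';python3 plan.py .43 -.24 .37 44 35
```

```text
time: 11.72
tool_pos: [0.4208, -0.2618, 0.2453]
eef_rot: [-180.0, -35.2, 44.6]
wrist_force: [0.1, -0.1, -4.0]
width: 0.0098
at [ 0.4208 -0.2618  0.2453] [-179.99  -35.18   44.56] w 0.0098 F [ 0.08 -0.06 -4.  ] t 11.72 rows total 4
total d [ 0.0897 -0.0091 -0.0893] w [-0.0057 -0.0031  0.0079]
{"x":0.0224,"y":-0.0023,"z":-0.0223,"wx":-0.001,"wy":-0.001,"wz":0.002}
{"x":0.0448,"y":-0.0046,"z":-0.0446,"wx":-0.003,"wy":-0.002,"wz":0.004}
{"x":0.0673,"y":-0.0069,"z":-0.0670,"wx":-0.004,"wy":-0.002,"wz":0.006}
{"x":0.0897,"y":-0.0091,"z":-0.0893,"wx":-0.006,"wy":-0.003,"wz":0.008}
```

```bash
python3 -m inch '[{"x":0.017,"y":-0.001,"z":-0.022,"wx":-0.001,"wy":0,"wz":0.002,"claw":1},{"x":0.036,"y":-0.003,"z":-0.044,"wx":-0.003,"wy":-0.002,"wz":0.004,"claw":1},{"x":0.057,"y":-0.008,"z":-0.064,"wx":-0.004,"wy":-0.002,"wz":0.006,"claw":1},{"x":0.077,"y":-0.016,"z":-0.08,"wx":-0.006,"wy":-0.003,"wz":0.008,"claw":1},{"x":0.092,"y":-0.028,"z":-0.09,"wx":-0.006,"wy":-0.003,"wz":0.008,"claw":1}]';python3 plan.py .47 .0 .37 35 35
```

```text
time: 12.13
tool_pos: [0.4192, -0.2226, 0.3752]
eef_rot: [179.8, -35.1, 44.4]
wrist_force: [-0.0, 0.1, -3.7]
width: 0.0096
at [ 0.4192 -0.2226  0.3752] [179.83 -35.09  44.38] w 0.0096 F [-0.03  0.08 -3.67] t 12.13 rows total 7
total d [ 0.1541 -0.1239  0.1142] w [-0.091  -0.0018  0.134 ]
{"x":0.0220,"y":-0.0177,"z":0.0163,"wx":-0.013,"wy":-0.000,"wz":0.019}
{"x":0.0440,"y":-0.0354,"z":0.0326,"wx":-0.026,"wy":-0.001,"wz":0.038}
{"x":0.0661,"y":-0.0531,"z":0.0490,"wx":-0.039,"wy":-0.001,"wz":0.057}
{"x":0.0881,"y":-0.0708,"z":0.0653,"wx":-0.052,"wy":-0.001,"wz":0.077}
{"x":0.1101,"y":-0.0885,"z":0.0816,"wx":-0.065,"wy":-0.001,"wz":0.096}
```

```bash
python3 -m inch '[{"x":0.02,"y":-0.018,"z":0.014,"wx":-0.013,"wy":0,"wz":0.019,"claw":1},{"x":0.042,"y":-0.036,"z":0.029,"wx":-0.026,"wy":0,"wz":0.038,"claw":1},{"x":0.064,"y":-0.053,"z":0.045,"wx":-0.039,"wy":-0.001,"wz":0.057,"claw":1},{"x":0.086,"y":-0.071,"z":0.062,"wx":-0.052,"wy":-0.001,"wz":0.077,"claw":1},{"x":0.108,"y":-0.089,"z":0.079,"wx":-0.065,"wy":-0.001,"wz":0.096,"claw":1}]';python3 plan.py .465 .385 .25 13.4 35
```

```text
time: 12.55
tool_pos: [0.4518, -0.0604, 0.3728]
eef_rot: [-179.9, -35.1, 37.8]
wrist_force: [0.8, 0.3, -1.9]
width: 0.01
at [ 0.4518 -0.0604  0.3728] [-179.88  -35.07   37.81] w 0.01 F [ 0.78  0.26 -1.91] t 12.55 rows total 13
total d [ 0.1614 -0.3433  0.2641] w [-0.2466 -0.0009  0.3488]
{"x":0.0124,"y":-0.0264,"z":0.0203,"wx":-0.019,"wy":-0.000,"wz":0.027}
{"x":0.0248,"y":-0.0528,"z":0.0406,"wx":-0.038,"wy":-0.000,"wz":0.054}
{"x":0.0372,"y":-0.0792,"z":0.0609,"wx":-0.057,"wy":-0.000,"wz":0.080}
{"x":0.0497,"y":-0.1056,"z":0.0813,"wx":-0.076,"wy":-0.000,"wz":0.107}
{"x":0.0621,"y":-0.1320,"z":0.1016,"wx":-0.095,"wy":-0.000,"wz":0.134}
```

```bash
python3 -m inch '[{"x":0.016,"y":-0.026,"z":0.014,"wx":-0.019,"wy":0,"wz":0.027,"claw":1},{"x":0.032,"y":-0.053,"z":0.029,"wx":-0.038,"wy":0,"wz":0.054,"claw":1},{"x":0.048,"y":-0.079,"z":0.045,"wx":-0.057,"wy":0,"wz":0.08,"claw":1},{"x":0.063,"y":-0.105,"z":0.062,"wx":-0.076,"wy":0,"wz":0.107,"claw":1},{"x":0.078,"y":-0.132,"z":0.079,"wx":-0.095,"wy":0,"wz":0.134,"claw":1}]';python3 plan.py .465 .385 .25 13.4 35
```

```text
time: 12.97
tool_pos: [0.4533, 0.1106, 0.3532]
eef_rot: [-179.8, -34.9, 29.0]
wrist_force: [0.7, 0.1, -3.7]
width: 0.01
at [0.4533 0.1106 0.3532] [-179.76  -34.89   28.96] w 0.01 F [ 0.7   0.07 -3.71] t 12.97 rows total 8
total d [ 0.0583 -0.2337  0.1675] w [-0.1596  0.0024  0.2226]
{"x":0.0073,"y":-0.0292,"z":0.0209,"wx":-0.020,"wy":0.000,"wz":0.028}
{"x":0.0146,"y":-0.0584,"z":0.0419,"wx":-0.040,"wy":0.001,"wz":0.056}
{"x":0.0219,"y":-0.0876,"z":0.0628,"wx":-0.060,"wy":0.001,"wz":0.083}
{"x":0.0292,"y":-0.1168,"z":0.0838,"wx":-0.080,"wy":0.001,"wz":0.111}
{"x":0.0365,"y":-0.1461,"z":0.1047,"wx":-0.100,"wy":0.001,"wz":0.139}
```

```bash
python3 -m inch '[{"x":0.007,"y":-0.029,"z":0.021,"wx":-0.02,"wy":0,"wz":0.028,"claw":1},{"x":0.015,"y":-0.058,"z":0.042,"wx":-0.04,"wy":0,"wz":0.056,"claw":1},{"x":0.022,"y":-0.088,"z":0.063,"wx":-0.06,"wy":0.001,"wz":0.083,"claw":1},{"x":0.029,"y":-0.117,"z":0.084,"wx":-0.08,"wy":0.001,"wz":0.111,"claw":1},{"x":0.0365,"y":-0.146,"z":0.105,"wx":-0.1,"wy":0.001,"wz":0.139,"claw":1}]';python3 plan.py .465 .385 .25 13.4 35 5
```

```text
time: 13.38
tool_pos: [0.4468, 0.1544, 0.3202]
eef_rot: [178.9, -32.0, 24.0]
wrist_force: [-0.7, -0.6, -3.4]
width: 0.0095
at [0.4468 0.1544 0.3202] [178.9  -31.97  23.97] w 0.0095 F [-0.73 -0.59 -3.42] t 13.38 rows total 5
total d [ 0.0564 -0.2056  0.114 ] w [-0.0825  0.0512  0.1543]
{"x":0.0113,"y":-0.0411,"z":0.0228,"wx":-0.017,"wy":0.010,"wz":0.031}
{"x":0.0226,"y":-0.0822,"z":0.0456,"wx":-0.033,"wy":0.020,"wz":0.062}
{"x":0.0338,"y":-0.1233,"z":0.0684,"wx":-0.050,"wy":0.031,"wz":0.093}
{"x":0.0451,"y":-0.1645,"z":0.0912,"wx":-0.066,"wy":0.041,"wz":0.123}
{"x":0.0564,"y":-0.2056,"z":0.1140,"wx":-0.083,"wy":0.051,"wz":0.154}
```

Run:
```python
from h import *
st=bot.get_state(); print(st["joints"].round(1),st["tool_pos"].round(3),st["eef_rot"].round(1),st["joint_vel"].round(0))
r=bot.read_camera("scene");cv2.imwrite("pics/s15.png",r["color"][:,:,::-1])
```

```text
[ 17.6  -0.4 -39.7 132.5  -0.4  15.8   1.9] [0.447 0.154 0.32 ] [178.9 -32.   24. ] [  -8.    6.  -15.    4.  100.   -5. -125.]
```

View pics/s15.png

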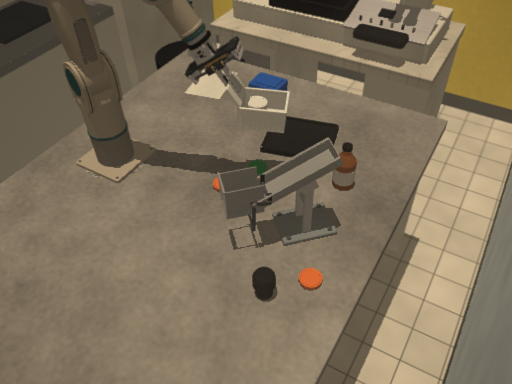

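```bash
python3 plan.py .50 .15 .36 45 35
```

```text
at [0.4463 0.1546 0.3194] [178.98 -31.89  23.79] w 0.0097 F [-0.79  1.27 -3.09] t 13.43 rows total 4
total d [ 0.0616  0.026  -0.009 ] w [ 0.2217  0.0565 -0.3085]
{"x":0.0154,"y":0.0065,"z":-0.0023,"wx":0.055,"wy":0.014,"wz":-0.077}
{"x":0.0308,"y":0.0130,"z":-0.0045,"wx":0.111,"wy":0.028,"wz":-0.154}
{"x":0.0462,"y":0.0195,"z":-0.0068,"wx":0.166,"wy":0.042,"wz":-0.231}
{"x":0.0616,"y":0.0260,"z":-0.0090,"wx":0.222,"wy":0.056,"wz":-0.309}
```

```bash
python3 -m inch '[{"x":0.015,"y":0.006,"z":-0.003,"wx":0.02,"wy":0.01,"wz":-0.03,"claw":1},{"x":0.03,"y":0.012,"z":-0.005,"wx":0.06,"wy":0.02,"wz":-0.08,"claw":1},{"x":0.045,"y":0.018,"z":-0.007,"wx":0.1,"wy":0.03,"wz":-0.14,"claw":1},{"x":0.056,"y":0.023,"z":-0.009,"wx":0.14,"wy":0.04,"wz":-0.2,"claw":1},{"x":0.0616,"y":0.026,"z":-0.009,"wx":0.18,"wy":0.05,"wz":-0.25,"claw":1}]';python3 -c "
from h import *
print(bot.get_state()['joints'].round(1))"; python3 plan.py .53 .18 .36 60 35
```

```text
time: 13.85
tool_pos: [0.4936, 0.1532, 0.3571]
eef_rot: [179.9, -34.1, 39.5]
wrist_force: [0.1, -0.7, -3.2]
width: 0.0102
[ 25.1   3.4 -35.1 123.3 -32.3  27.4  55.5]
at [0.4936 0.1532 0.3571] [179.9  -34.06  39.45] w 0.0102 F [ 0.15 -0.67 -3.2 ] t 13.85 rows total 4
total d [0.039  0.0023 0.0229] w [ 0.205   0.0165 -0.2954]
{"x":0.0098,"y":0.0006,"z":0.0057,"wx":0.051,"wy":0.004,"wz":-0.074}
{"x":0.0195,"y":0.0012,"z":0.0114,"wx":0.103,"wy":0.008,"wz":-0.148}
{"x":0.0293,"y":0.0018,"z":0.0172,"wx":0.154,"wy":0.012,"wz":-0.222}
{"x":0.0390,"y":0.0023,"z":0.0229,"wx":0.205,"wy":0.016,"wz":-0.295}
```

```bash
python3 -m inch '[{"x":0.01,"y":0,"z":0.006,"wx":0.04,"wy":0.004,"wz":-0.06,"claw":1},{"x":0.02,"y":0.001,"z":0.012,"wx":0.09,"wy":0.008,"wz":-0.13,"claw":1},{"x":0.03,"y":0.002,"z":0.017,"wx":0.14,"wy":0.012,"wz":-0.2,"claw":1},{"x":0.036,"y":0.002,"z":0.021,"wx":0.18,"wy":0.015,"wz":-0.26,"claw":1},{"x":0.04,"y":0.002,"z":0.023,"wx":0.205,"wy":0.016,"wz":-0.295,"claw":1}]';python3 -c "
from h import *
print(bot.get_state()['joints'].round(1))"; python3 plan.py .558 .326 .28 103.4 35
```

```text
time: 14.27
tool_pos: [0.5297, 0.1827, 0.3608]
eef_rot: [-179.9, -35.1, 60.3]
wrist_force: [-0.1, -0.1, -3.5]
width: 0.0093
[ 27.6  13.6 -37.8 112.6 -31.4  38.4  74.4]
at [0.5297 0.1827 0.3608] [-179.88  -35.07   60.34] w 0.0093 F [-0.11 -0.09 -3.54] t 14.27 rows total 8
total d [ 0.0669 -0.046   0.1458] w [ 0.4294 -0.0018 -0.6154]
{"x":0.0084,"y":-0.0057,"z":0.0182,"wx":0.054,"wy":-0.000,"wz":-0.077}
{"x":0.0167,"y":-0.0115,"z":0.0365,"wx":0.107,"wy":-0.000,"wz":-0.154}
{"x":0.0251,"y":-0.0172,"z":0.0547,"wx":0.161,"wy":-0.001,"wz":-0.231}
{"x":0.0335,"y":-0.0230,"z":0.0729,"wx":0.215,"wy":-0.001,"wz":-0.308}
{"x":0.0418,"y":-0.0287,"z":0.0911,"wx":0.268,"wy":-0.001,"wz":-0.385}
```

```bash
python3 -m inch '[{"x":0.008,"y":-0.006,"z":0.018,"wx":0.05,"wy":0,"wz":-0.07,"claw":1},{"x":0.017,"y":-0.0115,"z":0.036,"wx":0.1,"wy":0,"wz":-0.145,"claw":1},{"x":0.025,"y":-0.017,"z":0.054,"wx":0.155,"wy":0,"wz":-0.22,"claw":1},{"x":0.033,"y":-0.023,"z":0.072,"wx":0.21,"wy":0,"wz":-0.3,"claw":1},{"x":0.042,"y":-0.028,"z":0.09,"wx":0.265,"wy":0,"wz":-0.38,"claw":1}]';python3 -c "
from h import *
print(bot.get_state()['joints'].round(1))"; python3 plan.py .558 .326 .22 103.4 35
```

```text
time: 14.68
tool_pos: [0.5457, 0.2733, 0.3112]
eef_rot: [-179.9, -35.1, 87.4]
wrist_force: [0.0, 0.1, -3.1]
width: 0.0099
[ 18.1  28.9 -40.9 101.2 -20.5  45.5  83.5]
at [0.5457 0.2733 0.3112] [-179.9   -35.14   87.41] w 0.0099 F [ 0.    0.07 -3.1 ] t 14.68 rows total 3
total d [-0.009   0.0101  0.1052] w [ 0.1585 -0.0026 -0.2284]
{"x":-0.0030,"y":0.0034,"z":0.0351,"wx":0.053,"wy":-0.001,"wz":-0.076}
{"x":-0.0060,"y":0.0068,"z":0.0701,"wx":0.106,"wy":-0.002,"wz":-0.152}
{"x":-0.0090,"y":0.0101,"z":0.1052,"wx":0.159,"wy":-0.003,"wz":-0.228}
```

```bash
python3 -m inch '[{"x":-0.002,"y":0.002,"z":0.025,"wx":0.04,"wy":0,"wz":-0.06,"claw":1},{"x":-0.004,"y":0.005,"z":0.05,"wx":0.085,"wy":0,"wz":-0.125,"claw":1},{"x":-0.007,"y":0.008,"z":0.075,"wx":0.13,"wy":-0.002,"wz":-0.185,"claw":1},{"x":-0.009,"y":0.01,"z":0.096,"wx":0.155,"wy":-0.003,"wz":-0.225,"claw":1},{"x":-0.009,"y":0.01,"z":0.105,"wx":0.1585,"wy":-0.003,"wz":-0.228,"claw":1}]'
python3 - <<'E'
from h import *
from ov import tubpose,W
for k in ("scene","side"):
    st=bot.get_state(); r=bot.read_camera(k); t,z0=tubpose(st); im=cv2.resize(r["color"][:,:,::-1],None,fx=1.5,fy=1.5)
    for z in (z0,z0+.075):
        q=proj(r,W(t,[(.069,-.056,z),(.069,.056,z),(-.069,.056,z),(-.069,-.056,z)]))*1.5
        cv2.polylines(im,[q.astype(np.int32)],True,(0,0,255))
    import math
    tr=(.54,.403,math.radians(13.4)); q=proj(r,W(tr,[(.117,-.097,.012),(.117,.097,.012),(-.117,.097,.012),(-.117,-.097,.012)]))*1.5
    cv2.polylines(im,[q.astype(np.int32)],True,(0,255,0))
    cv2.imwrite(f"pics/t_{k}.png",im[:400,200:] if k=="scene" else im[200:,150:650])
E
python3 plan.py .558 .326 .15 103.4 35
```

```text
time: 15.1
tool_pos: [0.5561, 0.3282, 0.2179]
eef_rot: [-179.7, -35.1, 103.6]
wrist_force: [-0.4, 0.4, -3.5]
width: 0.0096
at [0.5553 0.3277 0.2194] [-179.73  -35.09  103.45] w 0.0101 F [-0.36 -0.27 -3.33] t 15.2 rows total 2
total d [-0.0418  0.0024  0.0554] w [-0.0051 -0.0015  0.0006]
{"x":-0.0209,"y":0.0012,"z":0.0277,"wx":-0.003,"wy":-0.001,"wz":0.000}
{"x":-0.0418,"y":0.0024,"z":0.0554,"wx":-0.005,"wy":-0.001,"wz":0.001}
```

View pics/t_scene.png

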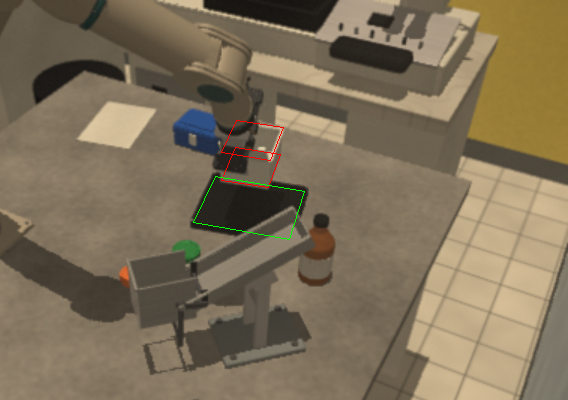

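View pics/t_side.png

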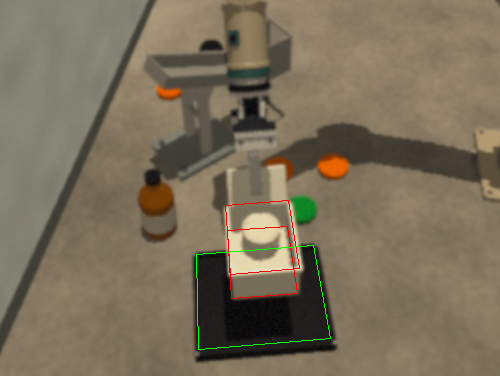

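```bash
python3 -m inch '[{"x":-0.011,"y":0.001,"z":0.016,"wx":0,"wy":0,"wz":0,"claw":1},{"x":-0.026,"y":0.001,"z":0.037,"wx":-0.003,"wy":0,"wz":0,"claw":1},{"x":-0.041,"y":0.002,"z":0.058,"wx":-0.005,"wy":0,"wz":0,"claw":1},{"x":-0.054,"y":0.002,"z":0.076,"wx":-0.005,"wy":-0.001,"wz":0,"claw":1},{"x":-0.059,"y":0.002,"z":0.084,"wx":-0.005,"wy":-0.001,"wz":0,"claw":1}]'; python3 plan.py .558 .326 .104 103.4 35.1
```

```text
time: 15.62
tool_pos: [0.5558, 0.3265, 0.1156]
eef_rot: [-179.9, -35.0, 103.3]
wrist_force: [-0.2, -1.1, -3.6]
width: 0.0094
at [0.5558 0.3265 0.1156] [-179.86  -34.96  103.31] w 0.0094 F [-0.21 -1.07 -3.58] t 15.62 rows total 1
total d [-0.0074  0.002   0.0089] w [-0.0016  0.0025 -0.0013]
{"x":-0.0074,"y":0.0020,"z":0.0089,"wx":-0.002,"wy":0.003,"wz":-0.001}
```

```bash
python3 -m inch '[{"x":-0.003,"y":0,"z":0.004,"wx":0,"wy":0.003,"wz":0,"claw":1},{"x":-0.006,"y":0,"z":0.008,"wx":0,"wy":0.003,"wz":0,"claw":1},{"x":-0.0065,"y":0,"z":0.009,"wx":0,"wy":0.003,"wz":0,"claw":1},{"x":-0.0065,"y":0,"z":0.009,"wx":0,"wy":0.003,"wz":0,"claw":1}]'; python3 ov.py p16 1;python3 -c "
from h import *
r=bot.read_camera('side');cv2.imwrite('pics/t2.png',cv2.resize(r['color'][250:384,200:360,::-1],None,fx=4,fy=4))"
```

```text
time: 15.95
tool_pos: [0.5565, 0.3265, 0.1057]
eef_rot: [-180.0, -35.1, 103.3]
wrist_force: [0.2, 0.3, -4.1]
width: 0.01
TCP disp [0.2202 0.3347] z 0.1057 rot [-179.96  -35.14  103.34] F [ 0.23  0.31 -4.1 ] F along [0.38 0.06] face x 0.3295 t 15.95
```

View pics/t2.png

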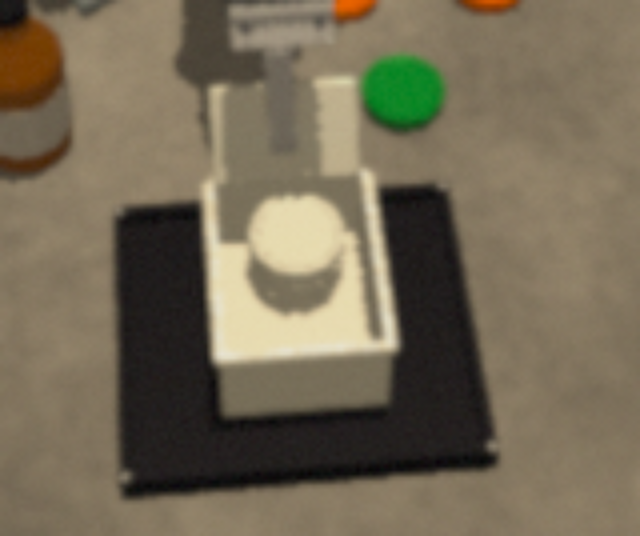

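```bash
python3 -c "
from h import *
r=bot.read_camera('side')
f=lambda u,v,z: print((u,v),atz(r,(200+u/4,250+v/4),z).round(3))
f(220,415,.014);f(392,405,.014)
print('rim outer top');f(118,212,.022);f(445,190,.022);f(494,452,.022);f(124,480,.022)"
```

```text
(220, 415) [0.578 0.483 0.014]
(392, 405) [0.464 0.458 0.014]
rim outer top
(118, 212) [0.678 0.343 0.022]
(445, 190) [0.442 0.289 0.022]
(494, 452) [0.395 0.485 0.022]
(124, 480) [0.632 0.54  0.022]
```

```bash
python3 -m inch '[{"x":0.003,"y":0,"z":0.002,"wx":0,"wy":0,"wz":0,"claw":1},{"x":0.0055,"y":0,"z":0.004,"wx":0,"wy":0,"wz":0,"claw":1},{"x":0.0055,"y":0,"z":0.004,"wx":0,"wy":0,"wz":0,"claw":1},{"x":0.0045,"y":0,"z":0.0055,"wx":0,"wy":0,"wz":0,"claw":1},{"x":0.004,"y":0,"z":0.0065,"wx":0,"wy":0,"wz":0,"claw":1}]'; python3 plan.py .556 .3335 .1025 103.4 35.1
```

```text
time: 16.57
tool_pos: [0.5546, 0.3335, 0.1022]
eef_rot: [-180.0, -35.1, 103.4]
wrist_force: [-0.4, -0.7, -2.8]
width: 0.0097
at [0.5546 0.3335 0.1022] [-179.96  -35.12  103.37] w 0.0097 F [-0.4  -0.67 -2.82] t 16.57 rows total 1
total d [-0.0001  0.0013 -0.0004] w [-0.0005 -0.0004 -0.0004]
{"x":-0.0001,"y":0.0013,"z":-0.0004,"wx":-0.000,"wy":-0.000,"wz":-0.000}
```

```bash
python3 -m inch '[{"x":-0.0006,"y":0,"z":0.0008,"wx":0,"wy":0,"wz":0,"claw":1},{"x":-0.0009,"y":0,"z":0.0012,"wx":0,"wy":0,"wz":0,"claw":1},{"x":-0.0009,"y":0,"z":0.0012,"wx":0,"wy":0,"wz":0,"claw":1}]'
```

```text
time: 16.82
tool_pos: [0.5548, 0.3334, 0.1019]
eef_rot: [-180.0, -35.2, 103.4]
wrist_force: [-0.2, -4.0, 5.7]
width: 0.0099
```

```bash
python3 -m inch '[{"x":0,"y":0,"z":0,"wx":0,"wy":0,"wz":0,"claw":0.85},{"x":0,"y":0,"z":0,"wx":0,"wy":0,"wz":0,"claw":0.7},{"x":0,"y":0,"z":0,"wx":0,"wy":0,"wz":0,"claw":0.6},{"x":0,"y":0,"z":0,"wx":0,"wy":0,"wz":0,"claw":0.6},{"x":0,"y":0,"z":0,"wx":0,"wy":0,"wz":0,"claw":0.6}]'; python3 plan.py .555 .333 .102 103.4 35
```

```text
time: 17.23
tool_pos: [0.5548, 0.3336, 0.1018]
eef_rot: [-179.9, -35.2, 103.4]
wrist_force: [0.1, 0.1, 0.2]
width: 0.0362
at [0.5548 0.3336 0.1018] [-179.95  -35.18  103.36] w 0.0362 F [0.08 0.08 0.16] t 17.23 rows total 1
total d [-0.0004  0.0001 -0.0005] w [-0.0005 -0.0032 -0.0006]
{"x":-0.0004,"y":0.0001,"z":-0.0005,"wx":-0.000,"wy":-0.003,"wz":-0.001}
```

```bash
python3 -m inch '[{"x":0,"y":0,"z":-0.01,"wx":0,"wy":0,"wz":0,"claw":0.6},{"x":0,"y":0,"z":-0.03,"wx":0,"wy":0,"wz":0,"claw":0.6},{"x":0,"y":0,"z":-0.06,"wx":0,"wy":0,"wz":0,"claw":0.6},{"x":0,"y":0,"z":-0.09,"wx":0,"wy":0,"wz":0,"claw":0.6},{"x":0,"y":0,"z":-0.12,"wx":0,"wy":0,"wz":0,"claw":0.6}]'; python3 -m inch '[{"x":0.01,"y":0,"z":-0.02,"wx":0,"wy":0,"wz":0,"claw":0.6},{"x":0.02,"y":0,"z":-0.03,"wx":0,"wy":0,"wz":0,"claw":0.6},{"x":0.02,"y":0,"z":-0.03,"wx":0,"wy":0,"wz":0,"claw":0.6},{"x":0.02,"y":0,"z":-0.03,"wx":0,"wy":0,"wz":0,"claw":0.6}]'; python3 -c "
from h import *
print(bot.get_state()['joint_vel'].round(1))
r=bot.read_camera('side');cv2.imwrite('pics/f1.png',cv2.resize(r['color'][250:384,200:360,::-1],None,fx=4,fy=4)); cv2.imwrite('pics/f1b.png',r['color'][:,:,::-1])
r=bot.read_camera('scene');cv2.imwrite('pics/f2.png',r['color'][:,:,::-1])"
```

```text
time: 17.65
tool_pos: [0.5708, 0.2653, 0.2014]
eef_rot: [-179.9, -35.2, 103.4]
wrist_force: [0.6, 0.1, 0.4]
width: 0.0374
time: 17.98
tool_pos: [0.5705, 0.2653, 0.2379]
eef_rot: [180.0, -35.2, 103.5]
wrist_force: [-0.6, 0.5, -0.9]
width: 0.0373
[-0.4  1.9  1.2  1.6  0.5 -0.3  0.1]
```

View pics/f1.png

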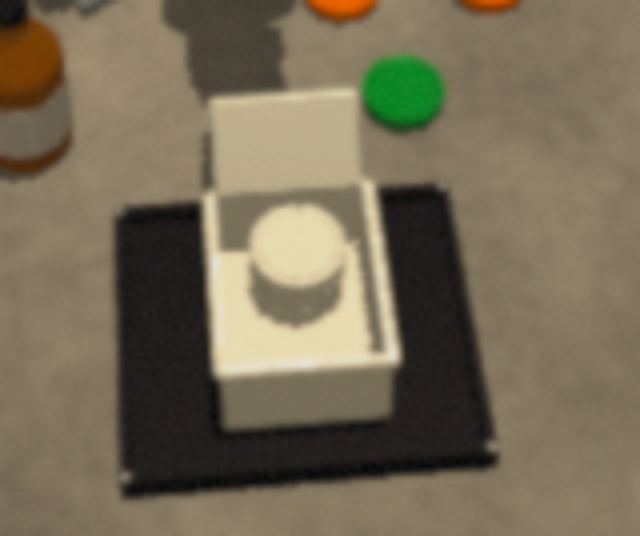

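View pics/f2.png

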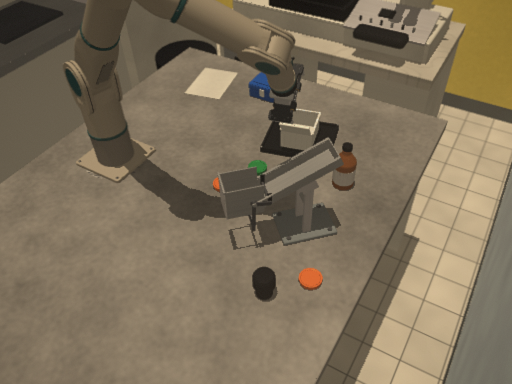

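View pics/f1b.png

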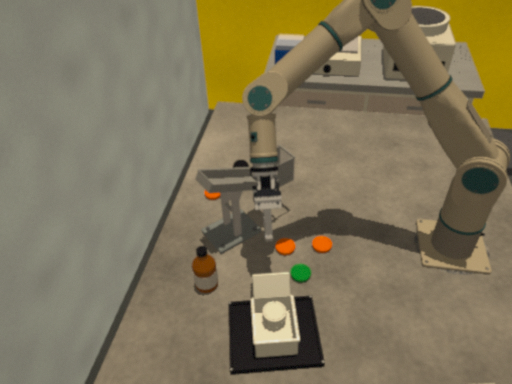

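```bash
python3 -c "
from h import *
r=bot.read_camera('side')
for z in (.038,.054,.070):
  a,b,c,d=[atz(r,(200+u/4,250+v/4),zz) for u,v,zz in ((297,246,z),(297,326,.022),(251,246,z),(345,246,z))]
  print(z,a.round(3),b.round(3),np.linalg.norm(a[:2]-b[:2]).round(3),np.linalg.norm(c-d).round(3))
bot.hand_in()"
```

```text
0.038 [0.542 0.362 0.038] [0.535 0.415 0.022] 0.053 0.067
0.054 [0.541 0.372 0.054] [0.535 0.415 0.022] 0.043 0.066
0.07 [0.539 0.382 0.07 ] [0.535 0.415 0.022] 0.033 0.065
the job is handed in; nothing more can be done
```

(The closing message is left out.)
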